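# Sort seals and terminal blocks into the desk drawer

## Task

Put the two round lead seals in the wide compartment of the open drawer and the two terminal blocks in its narrow compartment, then push the drawer in gently until you feel it stop, fully home. The lamp overhangs the drawer: reach in under it at a slant without knocking it, and leave the meter cover, the plier and the cup where they are.

Things in the scene. Friction and masses are not known exactly. Their poses are not given: they have to be found in the camera images.
- seal_a: round lead seal disc, plain grey metal, 32 mm diameter, 11 mm thick, lying flat on the desk; origin at the centre of its underside, z up
- seal_b: round lead seal disc, plain grey metal, 32 mm diameter, 11 mm thick, lying flat on the desk; origin at the centre of its underside, z up
- block_a: small plain grey steel terminal block (rectangular bar with two screws on top), 42 mm long (its x), 18 mm wide (its y), 16 mm high plus 2 mm screw heads; lying flat on the desk; origin at the centre of its underside
- block_b: small plain grey steel terminal block (rectangular bar with two screws on top), 42 mm long (its x), 18 mm wide (its y), 16 mm high plus 2 mm screw heads; lying flat on the desk; origin at the centre of its underside
- case: dark wooden drawer case fixed on the desk, 180 mm deep (its x), 334 mm wide (its y), 72 mm high; origin on the desk under it, 80 mm behind its open front; its -x axis points out of the front towards the robot; the drawer slides along it
- drawer (a joint): how far the shallow drawer stands out of the case, m: 0 = fully home against its stop, 0.12 = fully out; starts near 0.1, slides stiffly (about 2 N) and stays where left. Walls 6 mm thick, 300 mm over both side walls, tops 50 mm and inner floor 10 mm above the desk; a divider makes two open compartments side by side, each 100 mm front to back
- drawer_front (a point): centre of the flat outer face of the drawer's front panel, 31 mm above the desk (moves with the drawer; axes as the case's). The panel is 330 mm wide, 12 mm thick, from 4 to 58 mm above the desk; two small brass knobs stand 23 mm out of it, 120 mm to either side of this point
- wide_bin (a point): centre of the inner floor of the wide compartment (162 mm across), on the case's +y side, the left as the robot sees it; 62 mm behind the front panel's outer face; moves with the drawer; axes as the case's
- narrow_bin (a point): centre of the inner floor of the narrow compartment (120 mm across), on the case's -y side, the right as the robot sees it; 62 mm behind the front panel's outer face; moves with the drawer; axes as the case's
- lamp: green strip lamp bracketed to the case, same origin and axes as the case. Its hood is a bar over the open compartments: case x -195 to -135 mm, 380 mm long across y, underside (with the tube) 237 mm and top 272 mm above the desk. Two 12 mm rods at y = +-176 mm run back from it at height 260 mm to uprights at x = +50 mm
- cover: squat black bakelite meter cover, 140 x 120 x 67 mm, bystander; origin under its centre
- plier: brass sealing plier lying flat, 190 mm long along its x, 18 mm high, bystander; origin on the desk near its pivot
- cup: tin cup, 72 mm across the rim, 80 mm high, bystander; origin under its centre
Not all that is in view belongs to the job. What is shaped like the block_a but red is not meant.

How it is judged:
By the outcome, as a careful person would: the job done as asked, in the order asked, and still so for the second after the job is handed in, with the robot touching nothing.
It also fails if it takes over 72 s, if anything falls off the work surface, if the arm or the gripper's body presses on something with over 40 N, if the wrist force passes 120 N, or if a joint passes its speed limit or range.

## Robot

A 6-joint arm with a two-finger parallel gripper is mounted at the origin on the work surface. World frame = base frame: x ahead of the robot, y to its left, z up, the work surface at z = 0. Lengths are in mm, angles in rad, forces in N, time in s.
With the tool pointing down it reaches from about 250 to 775 mm from the base axis. Payload 8.9 kg.
Tool frame: the origin (TCP) lies midway between the tips of the shut fingers; the grasp point (between the pads) lies 19 mm behind it; z points along the fingers, y is the line along which they close (so a half turn about z gives the same grasp; the last joint's range is limited). The gripper opens to 85 mm and grips with 20 to 120 N. Pads are 22 mm wide; open, the fingers measure 114 mm over their backs; the gripper's body (76 mm by 85 mm) begins 54 mm behind the grasp point. The pads swing forward as they close: fully open they stand 13 mm farther back than shut.
Start: joints at [-1.435, 0.291, -0.153, 1.127, 0, 1.431], TCP at [142.463, -505.3, 206.205] pointing down, gripper open.
Joint ranges: [-2.52, 2.52], [-0.91, 1.74], [-1.3, 1.37], [-1.96, 2.02], [-1.52, 1.47], [-3.14, 3.14]. Speed limits (rad/s): [2.22, 2.22, 2.79, 3.14, 3.14, 3.14].

## Interface

Orientations are given as [roll, pitch, yaw] about the fixed x, y, z axes, in that order (R = Rz(yaw) Ry(pitch) Rx(roll)).
In Python, from workcell import status, optics, order gives the robot as it stands.
- The arm moves only by the tool apply_moves, never from a script. Its argument "moves" is one flat list of numbers, 5 for each row, row after row: the shift along the world's x, y, z in units of 0.5 m (1.0 is 0.5 m), then the turn about the world's z in units of pi rad (1.0 is pi rad), then the opening, from 0 (shut) to 1 (fully open). In form: [x, y, z, twist, jaw, x, y, z, twist, jaw, ...]. A call has 1 to 12 rows; each row shifts and turns the commanded pose from where the row before left it; what a row does not reach is not made up. A row lasts 1/8 s, in which the tool goes at most 62.5 mm and 10.7 degrees, less where a joint would pass 70% of its speed; a pose out of reach is approached as far as the arm can. A call with a number of a shift or a turn outside -1 to 1 is refused whole. A call with a gripper value outside its range is refused whole. The fingers move at their own pace and stop on an object; "squeeze" is the grip in N (left out, the last holds). Time passes only in rows, so rows that do not move let the fingers close. It gives the time, the measured TCP pose, the force, the opening and the grip force at its end, in the units of the state.
- status.read_state(): the state, without advancing time (a new reading comes with each control period).
- optics.camera(name): name is "scene" or "top" or "wrist"; returns a dict with "img" (480x640x3 uint8, red, green, blue), "fovy" (degrees; the focal length in pixels is half the picture's height over the tangent of half this angle, whatever the lens; pixels are square), "cx", "cy" (the principal point, pixels), "extrinsics" (4x4, takes a point from camera to world coordinates). Camera axes: x right, y up, looking along -z (the intrinsics and any distortion apply to the point x, -y, -z); pixel columns grow to the right and rows downward; lengths in mm; the calibration is good to about 2 mm. A picture is of the moment at which its call begins. There is no depth.
- order.hand_in(): hands the job in; it is judged then, once.
The state is a dict: "t": time; "joints": joint angles; "qd": joint speeds; "effort": joint torques, N m; "tcp_pos": TCP position; "ee_rot": TCP orientation; "force": force on the tool from outside, world axes, zero at the start; "torque": the same for the moment, N m; "gripper_width": finger opening in mm; "grasp_force": force on a finger pad.
Only numpy, scipy, OpenCV 4.12 (cv2) and the standard library are available. Lean on these libraries where they do the work, as an engineer would, in place of code of your own. Each camera call takes 0.05 s, during which the arm holds its last target. There are 200 camera calls.

## Working session

There is one attempt and no reset: what is moved stays moved. The work goes in short steps, Python scripts to look and compute and a tool call to move; the robot and the scene stay as the last step left them, time stands still between calls to the robot, and variables do not carry over. Pictures are saved under pics/ and viewed, at most 10 in all, crops included, and the job is handed in when it is done.

Besides the shell and the picture viewer there is one more tool, called as a command line: name --argument value ..., lists and objects as JSON in quotes. apply_moves: Moves the arm, as the interface text tells. Its arguments: {"type":"object","properties":{"moves":{"type":"array","items":{"type":"number","minimum":-1,"maximum":1}},"squeeze":{"type":"number"}},"required":["moves"]}

```bash
ls; mkdir -p pics
python3 - <<'E'
from workcell import status, optics
import cv2
print(status.read_state())
for n in ("scene","top"):
    c=optics.camera(n); print(n,{k:v for k,v in c.items() if k!="img"})
    cv2.imwrite(f"pics/{n}0.png",c["img"][:,:,::-1])
E
```

```text
pics
{'t': 0.0, 'joints': array([-1.43530174e+00,  2.91300091e-01, -1.54130374e-01,  1.12664533e+00,
       -1.45355326e-05,  1.43152335e+00]), 'qd': array([ 0.00124918,  0.00107361, -0.00179876,  0.00047628, -0.00081282,
        0.00141429]), 'effort': array([-1.61843658e-03, -5.37140572e+01,  3.31368649e+01,  1.58606563e-02,
       -2.80889253e-04,  7.96048113e-06]), 'tcp_pos': array([ 142.39556755, -504.85153179,  205.62049461]), 'ee_rot': array([-3.14032356e+00, -1.63224430e-04,  2.74767465e-01]), 'force': array([ 1.20868213,  0.60104007, -0.38451241]), 'torque': array([-0.04490002,  0.01453468,  0.02159439]), 'grasp_force': 0.0, 'gripper_width': 85.30027410299247}
scene {'fovy': 57.10849450053637, 'cx': 312.57054544891537, 'cy': 235.36489774332946, 'extrinsics': array([[ 5.73172567e-01, -5.55612476e-01,  6.02302237e-01,
         1.11738251e+03],
       [ 8.19346776e-01,  3.99360705e-01, -4.11317258e-01,
        -3.63990612e+02],
       [-1.20028456e-02,  7.29250165e-01,  6.84141892e-01,
         6.42588118e+02],
       [ 0.00000000e+00,  0.00000000e+00,  0.00000000e+00,
         1.00000000e+00]])}
top {'fovy': 44.21202108387715, 'cx': 306.55346905437665, 'cy': 239.9296005174295, 'extrinsics': array([[-2.18701801e-02,  9.80040307e-01, -1.97592239e-01,
         3.19113623e+02],
       [-9.99760266e-01, -2.16465613e-02,  3.29180189e-03,
         2.66784672e+01],
       [-1.05109397e-03,  1.97616862e-01,  9.80278772e-01,
         1.43576027e+03],
       [ 0.00000000e+00,  0.00000000e+00,  0.00000000e+00,
         1.00000000e+00]])}
```

View pics/top0.png

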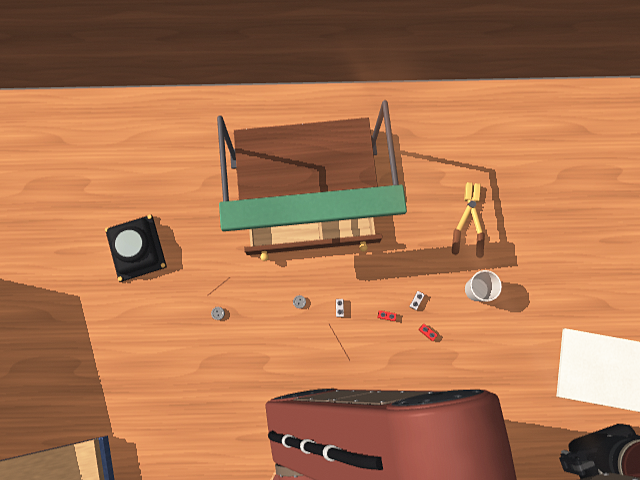

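View pics/scene0.png

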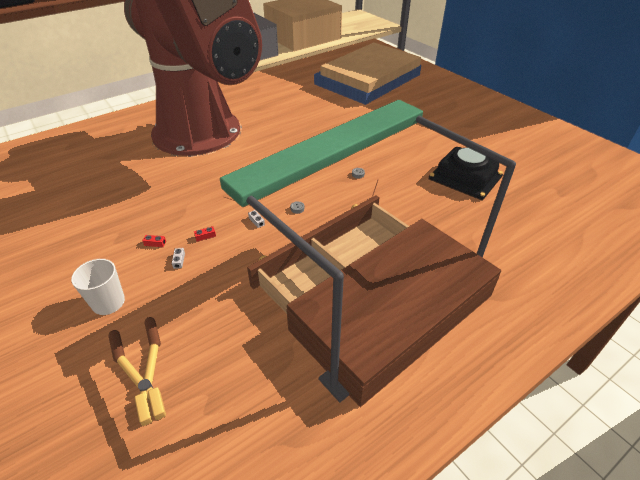

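The top view shows the seals at (219,313) and (300,302), the grey blocks at (340,308) and (417,300), and red decoys at (389,316) and (429,332). The hood spans (220,205)–(405,198), and the brass knobs are at (264,256) and (362,246). The scene view agrees. Next I'll measure these.

```bash
cat > h.py <<'E'
import numpy as np, cv2
from workcell import status, optics
def ray(c,u,v):
    f=240/np.tan(np.radians(c["fovy"])/2); E=c["extrinsics"]
    d=E[:3,:3]@np.array([(u-c["cx"])/f,-(v-c["cy"])/f,-1.0]); return E[:3,3],d
def onz(c,u,v,z):
    o,d=ray(c,u,v); return (o+d*(z-o[2])/d[2])
def proj(c,p):
    f=240/np.tan(np.radians(c["fovy"])/2); E=c["extrinsics"]
    q=E[:3,:3].T@(np.asarray(p,float)-E[:3,3]); return c["cx"]+f*q[0]/-q[2], c["cy"]-f*q[1]/-q[2]
def tri(c1,p1,c2,p2):
    o1,d1=ray(c1,*p1);o2,d2=ray(c2,*p2)
    s=np.linalg.lstsq(np.c_[d1,-d2],o2-o1,rcond=None)[0]
    a,b=o1+d1*s[0],o2+d2*s[1]; return (a+b)/2,np.linalg.norm(a-b)
def greys(c,box):
    u0,v0,u1,v1=box; im=c["img"][v0:v1,u0:u1]; hsv=cv2.cvtColor(im,cv2.COLOR_RGB2HSV)
    m=((hsv[...,1]<70)&(hsv[...,2]>45)).astype(np.uint8); m=cv2.morphologyEx(m,cv2.MORPH_CLOSE,np.ones((5,5)))
    out=[]
    for k in cv2.findContours(m,cv2.RETR_EXTERNAL,cv2.CHAIN_APPROX_NONE)[0]:
        if cv2.contourArea(k)>30: out.append(k.reshape(-1,2)+np.array([u0,v0]))
    return out
E
python3 - <<'E'
from h import *
t=optics.camera("top"); s=optics.camera("scene")
np.set_printoptions(precision=1,suppress=True)
for k in greys(t,(190,275,450,345)):
    M=cv2.moments(k.reshape(-1,1,2)); c=(M["m10"]/M["m00"],M["m01"]/M["m00"])
    w=np.array([onz(t,u,v,10)[:2] for u,v in k],np.float32); r=cv2.minAreaRect(w)
    print("top",np.array(c),onz(t,*c,11),r, "scene pred",np.array(proj(s,onz(t,*c,11))))
for k in greys(s,(165,160,375,280)):
    M=cv2.moments(k.reshape(-1,1,2)); c=(M["m10"]/M["m00"],M["m01"]/M["m00"]); print("scene",np.array(c),onz(s,*c,11))
# hood, knobs
h=cv2.cvtColor(t["img"],cv2.COLOR_RGB2HSV); m=((h[...,0]>60)&(h[...,0]<95)&(h[...,1]>80)).astype(np.uint8)
k=max(cv2.findContours(m,0,2)[0],key=cv2.contourArea); print("hood",[onz(t,*p,272) for p in cv2.approxPolyDP(k,4,True)[:,0]], [p for p in cv2.approxPolyDP(k,4,True)[:,0]])
for p in ((264,256),(362,246)): print("knob",onz(t,*p,38))
for p in ((235,130),(370,118),(247,246),(380,238)): print("casetop/fr",onz(t,*p,72),onz(t,*p,58))
for n,c,f in(("t",t,2),):
    cv2.imwrite("pics/topcrop.png",cv2.resize(c["img"][90:350,190:510,::-1],None,fx=2.3,fy=2.3,interpolation=cv2.INTER_CUBIC))
E
```

```text
top [217.5 313. ] [432.2 239.6  11. ] ((431.65740966796875, 240.25460815429688), (29.254352569580078, 30.064960479736328), 44.55051803588867) scene pred [356.7 170.3]
top [339.3 307.8] [438.1 -53.1  11. ] ((438.9967041015625, -53.729671478271484), (16.83683204650879, 40.926761627197266), 88.18260192871094) scene pred [254.8 216.7]
top [299.  301.4] [455.5  43.4  11. ] ((456.7450256347656, 43.389122009277344), (28.950260162353516, 28.91557502746582), 88.7418212890625) scene pred [295.8 204.5]
top [416.6 300.1] [ 452.6 -240.    11. ] ((452.93670654296875, -239.99752807617188), (19.08277130126953, 42.87590026855469), 60.4495849609375) scene pred [176.8 256.2]
scene [177.9 257.7] [ 457.9 -240.    11. ]
scene [297. 207.] [464.7  40.7  11. ]
scene [289.9 235.5] [533.9 -23.2  11. ]
scene [357.8 172.5] [441.1 235.8  11. ]
hood [array([ 653.4, -176.6,  272. ]), array([ 662.4, -154.5,  272. ]), array([636.3, 195.2, 272. ]), array([582.1, 194.8, 272. ]), array([ 605., -176.,  272.]), array([ 649.2, -176.3,  272. ]), array([ 632.3, -175.4,  272. ]), array([ 628.4, -163. ,  272. ]), array([ 658.1, -156.3,  272. ])] [array([403, 190], dtype=int32), array([392, 186], dtype=int32), array([221, 202], dtype=int32), array([221, 228], dtype=int32), array([404, 213], dtype=int32), array([403, 192], dtype=int32), array([403, 200], dtype=int32), array([397, 202], dtype=int32), array([393, 188], dtype=int32)]
knob [563.8 125.   38. ]
knob [ 583.  -111.2   38. ]
casetop/fr [872.2 191.1  72. ] [877.8 192.8  58. ]
casetop/fr [ 896.  -140.4   72. ] [ 901.9 -142.1   58. ]
casetop/fr [582.5 162.3  72. ] [585.2 163.7  58. ]
casetop/fr [ 594.8 -151.    72. ] [ 597.6 -152.8   58. ]
```

View pics/topcrop.png

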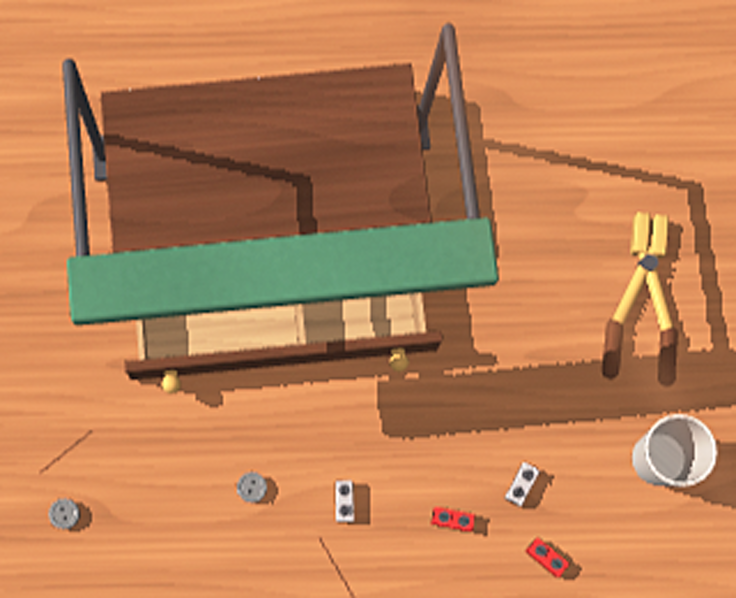

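The crop shows the hood covering the front half of the drawer, with the compartments at crop (145–425, 300–355). Block_b's long axis is at about -30°, and block_a lies along x. I'll go to block_b first.

apply_moves --moves '[0.05,0.043,-0.01,0.055,1,0.05,0.043,-0.01,0.055,1,0.05,0.043,-0.01,0.055,1,0.05,0.043,-0.01,0.055,1,0.05,0.043,-0.01,0.055,1,0.05,0.043,-0.01,0.055,1,0.05,0.043,-0.01,0.055,1,0.05,0.043,-0.01,0.055,1,0.05,0.043,-0.01,0.055,1,0.05,0.043,-0.01,0.055,1,0.06,0.05,-0.01,0.055,1,0.06,0.05,-0.01,0.055,1]' --squeeze 40

```text
t: 1.7
tcp_pos: [453.3, -239.4, 146.0]
ee_rot: [-3.142, -0.0, 2.354]
force: [-0.2, 0.7, -0.3]
gripper_width: 84.8
grasp_force: 0.0
```

Run:
```python
from h import *
np.set_printoptions(precision=3,suppress=True)
s=status.read_state(); print(s["t"],s["joints"],s["tcp_pos"],s["ee_rot"])
w=optics.camera("wrist"); print(w["fovy"],w["extrinsics"])
cv2.imwrite("pics/w1.png",w["img"][:,:,::-1])
```

```text
1.7 [-0.629  0.31  -0.291  0.969 -0.     0.159] [ 453.253 -239.407  145.955] [-3.142 -0.     2.354]
66.3145116433838 [[   0.709   -0.673   -0.21   399.784]
 [   0.705    0.677    0.211 -186.501]
 [   0.      -0.297    0.955  313.149]
 [   0.       0.       0.       1.   ]]
```

View pics/w1.png

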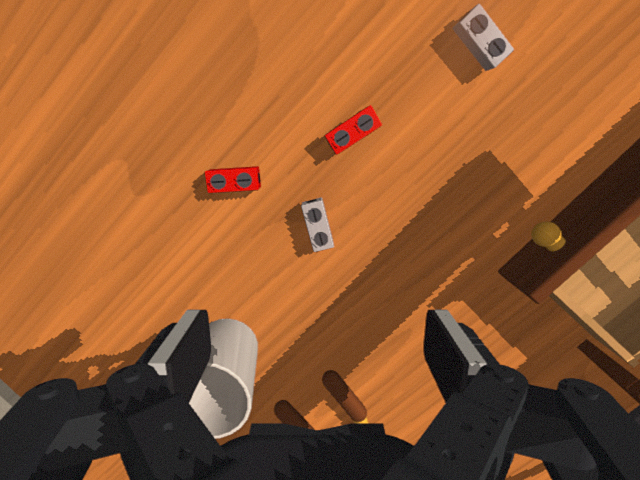

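The wrist view shows block_b at (317,225), block_a at (485,37), the red decoys in between, and the cup and plier below. I'll measure both blocks by wrist rays.

```bash
cat >> h.py <<'E'
def blobs(c,z,amin=300,sat=70,vmin=90,vmax=150):
    hsv=cv2.cvtColor(c["img"],cv2.COLOR_RGB2HSV)
    m=((hsv[...,1]<sat)&(hsv[...,2]>vmin)).astype(np.uint8); m=cv2.morphologyEx(m,cv2.MORPH_CLOSE,np.ones((9,9)))
    for k in cv2.findContours(m,0,1)[0]:
        a=cv2.contourArea(k)
        if a<amin: continue
        r=cv2.minAreaRect(np.array([onz(c,u,v,z)[:2] for u,v in k[:,0]],np.float32))
        yield a,k[:,0].mean(0),r
E
python3 - <<'E'
from h import *
np.set_printoptions(precision=1,suppress=True)
w=optics.camera("wrist"); t=optics.camera("top")
print("tcp px",proj(w,status.read_state()["tcp_pos"]))
for p in ((438.1,-53.1,16),(452.6,-240,16)): print(proj(w,p))
for a,c,r in blobs(w,16): print(a,c,r)
E
```

```text
tcp px (np.float64(310.86244399070586), np.float64(288.73018999153504))
(np.float64(482.1814254173654), np.float64(33.397936833195615))
(np.float64(311.64879698782096), np.float64(224.69754926418975))
4707.0 [223.3 375.2] ((502.77471923828125, -409.24578857421875), (53.15907287597656, 133.0799102783203), 28.218502044677734)
870.0 [461.1 341.5] ((627.46435546875, -218.1538543701172), (19.4544677734375, 80.72061157226562), 75.03530883789062)
894.5 [172.6 341.7] ((439.35479736328125, -409.026123046875), (19.77220916748047, 80.36962890625), 16.477811813354492)
1022.5 [312.3 224.5] ((453.42266845703125, -239.9033660888672), (18.231266021728516, 43.59654998779297), 58.938804626464844)
1591.0 [481.6  40.5] ((440.85858154296875, -57.006813049316406), (22.53143882751465, 41.325706481933594), 89.76116180419922)
```

apply_moves --moves '[0,-0.001,-0.06,0.04,0.55,0,0,-0.06,0.0386,0.55,0,0,-0.06,0,0.55,0,0,-0.06,0,0.55,0,0,-0.03,0,0.55,0,0,-0.016,0,0.55,0,0,0,0,0.55,0,0,0,0,0,0,0,0,0,0,0,0,0,0,0,0,0,0,0,0]' --squeeze 40

```text
t: 3.22
tcp_pos: [452.6, -240.8, 3.4]
ee_rot: [-3.142, 0.0, 2.595]
force: [-0.2, -0.1, 0.7]
gripper_width: -0.2
grasp_force: 0.0
```

Run:
```python
from h import *
np.set_printoptions(precision=4,suppress=True)
s=status.read_state(); print(s["t"],s["joints"],s["tcp_pos"],s["ee_rot"],s["gripper_width"],s["grasp_force"])
```

```text
3.225 [-0.6317  0.4776 -0.4724  0.6205  0.     -0.0853] [ 452.5726 -240.8086    3.3859] [-3.1416  0.0003  2.5952] -0.20844538864780446 0.0
```

Run:
```python
from h import *
w=optics.camera("wrist");cv2.imwrite("pics/w2.png",w["img"][:,:,::-1])
print(proj(w,status.read_state()["tcp_pos"]))
```

```text
(np.float64(318.2753124102949), np.float64(289.1234918685795))
```

View pics/w2.png

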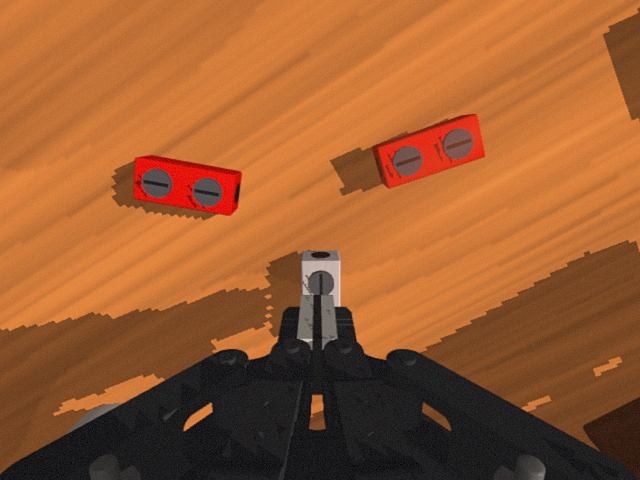

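The view shows the fingers shut at (318,300), with block_b at (320,250–310) and seemingly shifted along its length. I'll compute where it is.

Run:
```python
from h import *
np.set_printoptions(precision=1,suppress=True)
w=optics.camera("wrist"); s=status.read_state(); R=np.array([np.cos(s["ee_rot"][2]),np.sin(s["ee_rot"][2])])
for p,z in (((321,262),16),((321,251),0),((320,283),18),((302,285),16),((340,285),16)):
    q=onz(w,*p,z); d=q[:2]-s["tcp_pos"][:2]; print(p,q,"along",d@R,"across",d@np.array([R[1],-R[0]]))
```

```text
(321, 262) [ 436.9 -229.9   16. ] along 18.99547090212407 across 1.1681280012606317
(321, 251) [ 437.1 -229.9    0. ] along 18.86948709603547 across 1.3385042534092546
(320, 283) [ 444.6 -235.2   18. ] along 9.688732666969875 across 0.727752276761754
(302, 285) [ 441.9 -243.1   16. ] along 7.838671161274105 across -7.4628470885485045
(340, 285) [ 450.9 -228.3   16. ] along 7.838432350254493 across 9.87157064891104
```

Run:
```python
from h import *
s=optics.camera("scene"); u,v=map(int,proj(s,status.read_state()["tcp_pos"])); print(u,v)
im=s["img"][v-110:v+40,u-100:u+100,::-1]; cv2.imwrite("pics/s2.png",cv2.resize(im,None,fx=4,fy=4,interpolation=cv2.INTER_CUBIC))
print(status.read_state()["gripper_width"])
```

```text
177 258
0.032711008619798004
```

View pics/s2.png

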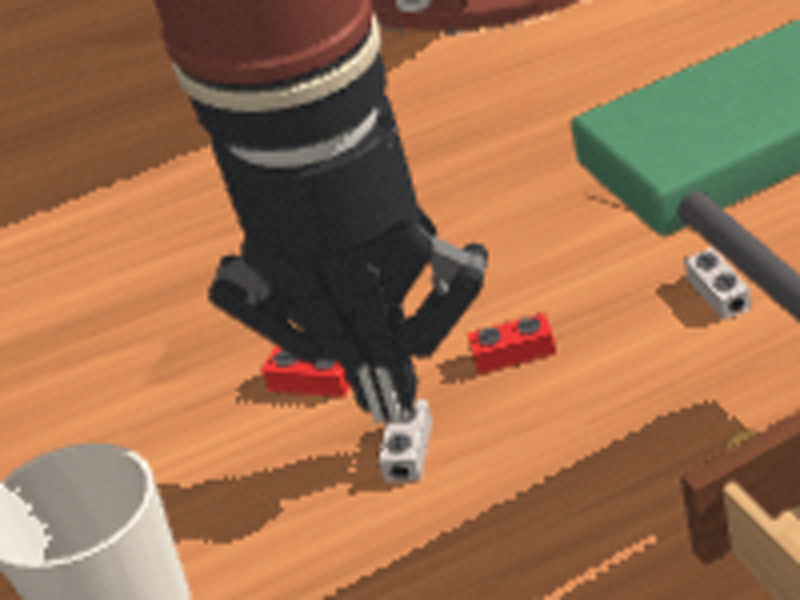

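The tips shut just over block_b's top, about 10–15 mm higher than the TCP reading suggests, and the block hasn't moved. I'll open, ease lower while watching the force, and close again.

apply_moves --moves '[0,0,0,0,0.45,0,0,0,0,0.45,0,0,0,0,0.45,0,0,0,0,0.45]'

```text
t: 3.88
tcp_pos: [452.5, -240.8, 3.2]
ee_rot: [-3.142, -0.0, 2.595]
force: [0.7, 0.5, -0.6]
gripper_width: 38.7
grasp_force: 0.0
```

Run:
```python
from h import *
a=status.read_state(); print(a["gripper_width"],a["force"],a["tcp_pos"])
s=optics.camera("scene"); w=optics.camera("wrist"); u,v=177,258
A=cv2.resize(s["img"][v-70:v+30,u-67:u+67,::-1],(400,300),interpolation=cv2.INTER_CUBIC)
B=w["img"][180:480,120:520,::-1]
cv2.imwrite("pics/s3.png",np.hstack([A,B]))
```

```text
38.68216799898897 [ 0.71909039  0.53590644 -0.59912516] [ 452.46829417 -240.81452935    3.18965359]
```

View pics/s3.png

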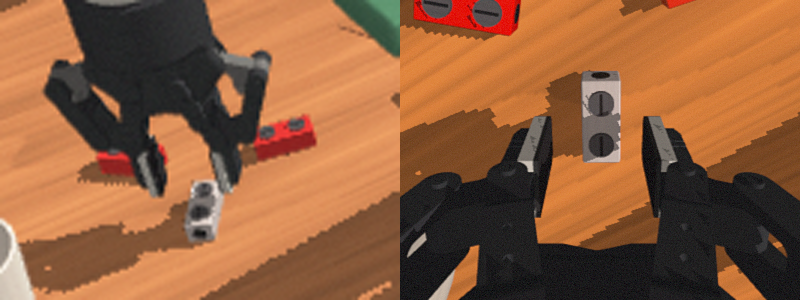

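The block is centred under the open jaws, but the tips stand above it. I'll lower in small steps and watch the force.

apply_moves --moves '[0,0,-0.006,0,0.45,0,0,-0.006,0,0.45,0,0,0,0,0.45]'

```text
t: 4.35
tcp_pos: [452.2, -240.6, -3.1]
ee_rot: [3.142, -0.001, 2.595]
force: [0.2, -0.0, 0.0]
gripper_width: 38.8
grasp_force: 0.0
```

apply_moves --moves '[0,0,-0.006,0,0.45,0,0,-0.006,0,0.45,0,0,0,0,0.45]'

```text
t: 4.72
tcp_pos: [452.3, -240.7, -9.1]
ee_rot: [3.142, -0.0, 2.595]
force: [-0.8, -0.4, -0.4]
gripper_width: 38.3
grasp_force: 0.0
```

apply_moves --moves '[0,0,0,0,0,0,0,0,0,0,0,0,0,0,0,0,0,0,0,0]'

```text
t: 5.22
tcp_pos: [452.5, -240.8, -8.8]
ee_rot: [-3.142, 0.0, 2.595]
force: [0.4, -0.1, 1.2]
gripper_width: 0.0
grasp_force: 0.0
```

Run:
```python
from h import *
np.set_printoptions(precision=1,suppress=True)
w=optics.camera("wrist"); s=optics.camera("scene"); a=status.read_state()
E=w["extrinsics"].copy(); E[2,3]+=3.4-a["tcp_pos"][2]; w2=dict(w,extrinsics=E)
print(tri(w2,(318,295),s,(175.7,251.8)))
# block screws: from s2/w2 front screw
print(tri(w2,(320,283),s,(177-100+400/4,258-110+441/4)))
print(tri(w2,(320,262),s,(177-100+402/4,258-110+461/4)))
print(w["extrinsics"][:3,3]-a["tcp_pos"])
# does the block now differ from earlier? scene diff in block region, and camera of fingers
cv2.imwrite("pics/s4.png",np.hstack([cv2.resize(s["img"][188:288,110:244,::-1],(400,300),interpolation=cv2.INTER_CUBIC),w["img"][180:480,120:520,::-1]]))
```

```text
(array([ 448.6, -238.7,   19.4]), np.float64(0.1408976090605177))
(array([ 450. , -239.5,    2.8]), np.float64(2.0361029008487037))
(array([ 445.9, -238.9,  -15.3]), np.float64(5.80177128011002))
[-64.8  38.6 167.2]
```

View pics/s4.png

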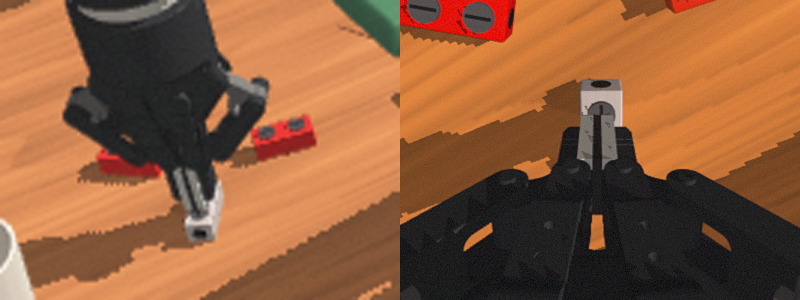

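Reading the two views correctly (each sees a different end of the block), the tips are still over the block's top, about 25–30 mm behind the reported TCP. I'll open and ease down further, watching the force.

apply_moves --moves '[0,0,0,0,0.45,0,0,0,0,0.45,0,0,-0.006,0,0.45,0,0,-0.006,0,0.45,0,0,-0.006,0,0.45,0,0,0,0,0.45]'

```text
t: 6.08
tcp_pos: [452.2, -240.6, -18.1]
ee_rot: [3.142, -0.001, 2.595]
force: [0.2, -0.5, 0.4]
gripper_width: 38.3
grasp_force: 0.0
```

apply_moves --moves '[0,0,0,0,0,0,0,0,0,0,0,0,0,0,0,0,0,0,0,0]'

```text
t: 6.58
tcp_pos: [452.5, -240.9, -17.6]
ee_rot: [-3.142, 0.0, 2.595]
force: [-0.7, -0.0, 4.3]
gripper_width: 16.6
grasp_force: 39.6
```

Gripped (40 N at 16.6 mm). I'll lift it, check the hold, and collect kinematic data to see how the arm will clear the hood.

apply_moves --moves '[0,0,0.05,0,0,0,0,0.1,0,0,0,0,0.1,0,0,0,0,0.1,0,0,0,0,0.1,0,0]'

```text
t: 7.2
tcp_pos: [452.2, -240.7, 208.8]
ee_rot: [3.142, 0.0, 2.595]
force: [-0.3, -0.5, -0.7]
gripper_width: 16.7
grasp_force: 39.2
```

Run:
```python
from h import *
from scipy.optimize import least_squares
a=status.read_state(); print(a["joints"].round(4),a["tcp_pos"].round(1),a["force"].round(1),a["gripper_width"],a["grasp_force"])
D=[([-1.4353,.2913,-.1541],[142.396,-504.85,205.62]),([-.629,.31,-.291],[453.253,-239.407,145.955]),([-.6317,.4776,-.4724],[452.57,-240.81,3.386]),(a["joints"][:3],a["tcp_pos"])]
# lateral offset
for j,p in D:
    print("lat",-p[0]*np.sin(j[0])+p[1]*np.cos(j[0]),"rad",p[0]*np.cos(j[0])+p[1]*np.sin(j[0]),p[2])
def f(x):
    o=[]
    for j,p in D:
        r=p[0]*np.cos(j[0])+p[1]*np.sin(j[0]); A=j[1]; B=j[1]-j[2]
        o+=[x[0]*np.sin(A)+x[1]*np.cos(A)+x[2]*np.cos(B)-x[3]*np.sin(B)+x[4]-r, x[0]*np.cos(A)-x[1]*np.sin(A)-x[2]*np.sin(B)-x[3]*np.cos(B)+x[5]-p[2]]
    return o
s=least_squares(f,[350,0,400,0,0,0]); print(s.x.round(1),s.cost)
t=optics.camera("top"); print([ (c.round(),r) for _,c,r in blobs(optics.camera("wrist"),100)])
```

```text
[-0.6319  0.265  -0.1817  1.1239  0.     -0.0854] [ 452.2 -240.7  208.8] [-0.3 -0.5 -0.7] 16.696996258795192 39.17661488056183
lat 72.894655559324 rad 519.457902535795 205.62
lat 73.07686431028756 rad 507.3596018216033 145.955
lat 72.91088792975506 rad 507.4377433944924 3.386
lat 72.90458648534133 rad 507.07912120721056 208.78756950285705
[ 496.6   -4.1  384.7  -66.1    5.2 -165.1] 0.06077720178619068
[(array([317., 321.]), ((523.8314819335938, -285.2447204589844), (78.85337829589844, 98.51947021484375), 58.731788635253906)), (array([204., 311.]), ((464.0021057128906, -366.8531494140625), (66.44934844970703, 90.736083984375), 44.18903350830078)), (array([  7., 291.]), ((369.1541748046875, -490.71588134765625), (20.543262481689453, 47.400390625), 43.92436599731445)), (array([482.,  90.]), ((428.6654968261719, -90.63233184814453), (17.296489715576172, 32.273555755615234), 89.792236328125)), (array([589.,  47.]), ((441.0146179199219, -16.81705093383789), (22.746383666992188, 23.093708038330078), 65.28575134277344))]
```

Block_b is held. I'll measure the tool's silhouette against the known axis to see whether the wrist fits vertically behind the hood.

Run:
```python
from h import *
s=optics.camera("scene"); a=status.read_state(); x,y,z=a["tcp_pos"]; im=s["img"][:,:,::-1].copy()
E=s["extrinsics"]; d=np.array([x,y,z])-E[:3,3]; n=np.array([-d[1],d[0],0]); n/=np.linalg.norm(n)
S=3; pts=[proj(s,(x,y,z+h)) for h in range(0,320,20)]
us=[p[0] for p in pts]; vs=[p[1] for p in pts]; u0=int(min(us))-80; v0=max(0,int(min(vs))-5); v1=int(max(vs))+15
im=cv2.resize(im[v0:v1,u0:u0+200],None,fx=S,fy=S,interpolation=cv2.INTER_CUBIC); print(u0,v0,v1)
for h in range(0,320,20):
    for k,c in ((0,(0,255,255)),(40,(0,255,0)),(-40,(0,255,0)),(55,(255,0,255)),(-55,(255,0,255))):
        u,v=proj(s,np.array([x,y,z+h])+k*n); cv2.circle(im,(int((u-u0)*S),int((v-v0)*S)),2,c,-1)
    if h%60==0:
        u,v=proj(s,np.array([x,y,z+h])+70*n); cv2.putText(im,str(h),(int((u-u0)*S),int((v-v0)*S)),0,.4,(0,0,0),1)
f=min(1,590/im.shape[0]); im=cv2.resize(im,None,fx=f,fy=f); cv2.imwrite("pics/s5.png",im); print(im.shape)
```

```text
5 0 190
(570, 600, 3)
```

View pics/s5.png

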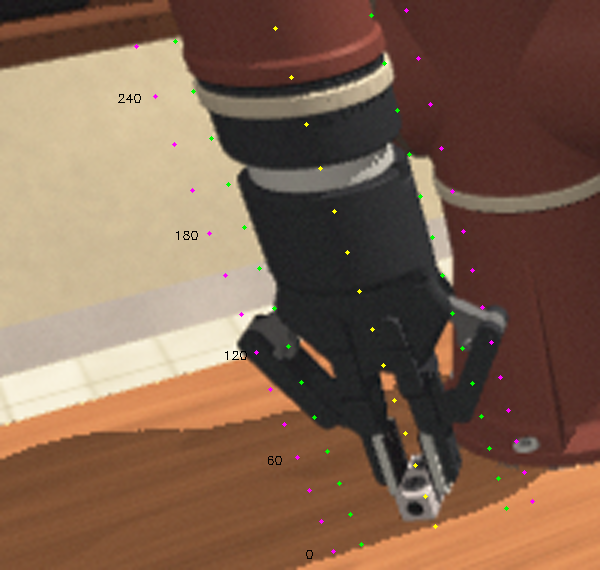

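The tool is roughly a cylinder of radius 45 mm and the fingertips sit about 20–25 mm behind the reported TCP, so a vertical drop behind the hood is very tight. In free space to the right, I'll test whether the reach limit tilts the tool.

apply_moves --moves '[0.1,-0.055,0,0,0,0.1,-0.055,0,0,0,0.1,-0.055,0,0,0,0.1,-0.055,0,0,0,0.1,-0.055,0,0,0,0.1,-0.055,0,0,0,0.1,-0.055,0,0,0]'

```text
t: 8.22
tcp_pos: [737.0, -398.9, 198.1]
ee_rot: [3.141, 0.032, 2.595]
force: [1.0, -0.6, 0.1]
gripper_width: 16.2
grasp_force: 39.2
```

Run:
```python
from h import *
a=status.read_state(); print(a["joints"].round(4),a["tcp_pos"].round(1),a["ee_rot"].round(3),a["gripper_width"],np.hypot(*a["tcp_pos"][:2]))
```

```text
[-0.5841  1.1132  1.3353  1.7614  0.002  -0.0375] [ 737.  -398.9  198.1] [3.141 0.032 2.595] 16.226320810623065 838.0696614118451
```

At the limit the tool does begin to tilt outward, by 0.03 rad. I'll push a few more rows to see if the tilt grows.

apply_moves --moves '[0.1,-0.055,0,0,0,0.1,-0.055,0,0,0,0.1,-0.055,0,0,0,0.1,-0.055,0,0,0]'

```text
t: 8.72
tcp_pos: [644.3, -347.0, 270.0]
ee_rot: [3.102, -0.125, 2.597]
force: [-0.1, 0.6, -0.0]
gripper_width: 16.6
grasp_force: 39.6
```

apply_moves --moves '[-0.04,0.02,0,0,0,-0.04,0.02,0,0,0,0,0,0,0,0]'

```text
t: 9.1
tcp_pos: [611.2, -330.5, 271.8]
ee_rot: [3.102, -0.129, 2.597]
force: [0.3, -0.4, -0.1]
gripper_width: 16.5
grasp_force: 39.6
```

Run:
```python
from h import *
a=status.read_state(); print(a["joints"].round(4),a["tcp_pos"].round(1),a["ee_rot"].round(3),a["gripper_width"],np.hypot(*a["tcp_pos"][:2]))
```

```text
[-0.6162  0.816   0.8923  1.7781  0.0304 -0.0713] [ 611.2 -330.5  271.8] [ 3.102 -0.129  2.597] 16.464437987623846 694.8664313198658
```

Useful: the tilt persists through ordinary moves, so I can build the slant with small overreaching steps at the reach limit. I'll try that.

apply_moves --moves '[0.1,-0.068,0,0,0,0.1,-0.068,0,0,0,0.04,-0.027,0,0,0,0.02,-0.014,0,0,0,0.02,-0.014,0,0,0,0.02,-0.014,0,0,0,0.02,-0.014,0,0,0,0.02,-0.014,0,0,0]'

```text
t: 10.1
tcp_pos: [636.9, -362.3, 271.6]
ee_rot: [3.088, -0.12, 2.597]
force: [-0.1, 0.2, 0.2]
gripper_width: 16.9
grasp_force: 39.7
```

```bash
cat > st.py <<'E'
from h import *
from scipy.spatial.transform import Rotation as Ro
a=status.read_state(); R=Ro.from_euler("xyz",a["ee_rot"]).as_matrix(); z=R[:,2]
print("t",a["t"],"j",a["joints"].round(3),"p",a["tcp_pos"].round(1),"rpy",a["ee_rot"].round(3),"w",round(a["gripper_width"],1),"g",round(a["grasp_force"],1),"F",a["force"].round(1))
print("tilt deg",np.degrees(np.arccos(-z[2])).round(1),"dir",np.degrees(np.arctan2(z[1],z[0])).round(1),"ydir",R[:,1].round(3),"r",np.hypot(*a["tcp_pos"][:2]).round(1))
E
python3 st.py
```

```text
t 10.1 j [-0.637  1.04   1.366  2.021  0.042 -0.092] p [ 636.9 -362.3  271.6] rpy [ 3.088 -0.12   2.597] w 16.9 g 39.7 F [-0.1  0.2  0.2]
tilt deg 7.5 dir 124.7 ydir [0.523 0.851 0.053] r 732.7
```

apply_moves --moves '[-0.06,0.04,-0.1,0,0,0,0,-0.12,0,0,0.1,-0.06,0,0,0,0.1,-0.06,0,0,0,0.1,-0.06,0,0,0,0.1,-0.06,0,0,0,0.04,-0.024,0,0,0]'

```text
t: 10.98
tcp_pos: [634.7, -363.9, 238.2]
ee_rot: [3.06, -0.163, 2.599]
force: [0.4, -0.1, -2.2]
gripper_width: 16.6
grasp_force: 39.9
```

```bash
python3 st.py
```

```text
t 10.975 j [-0.651  1.086  1.366  2.022  0.064 -0.108] p [ 634.7 -363.9  238.2] rpy [ 3.06  -0.163  2.599] w 16.6 g 39.9 F [ 0.4 -0.1 -2.2]
tilt deg 10.4 dir 122.2 ydir [0.526 0.847 0.081] r 731.6
```

j4's upper limit is what should force an outward slant when I rise high at mid radius. I'll retreat inward, then go up.

apply_moves --moves '[-0.1,0.06,0,0,0,-0.1,0.06,0,0,0,-0.1,0.06,0,0,0,-0.1,0.06,0.02,0,0,0,0,0.1,0,0,0,0,0.1,0,0,0,0,0.1,0,0]'

```text
t: 11.85
tcp_pos: [515.3, -295.0, 407.9]
ee_rot: [3.061, -0.154, 2.599]
force: [-112.6, 89.5, 19.8]
gripper_width: 16.7
grasp_force: 39.9
```

```bash
python3 st.py
```

```text
t 11.85 j [-0.678  0.654  0.942  2.022  0.059 -0.134] p [ 515.3 -295.   407.9] rpy [ 3.061 -0.154  2.599] w 16.7 g 39.9 F [-112.6   89.5   19.8]
tilt deg 9.9 dir 121.2 ydir [0.525 0.847 0.079] r 593.8
```

apply_moves --moves '[0,0,0,0,0]'

```text
t: 11.98
tcp_pos: [517.9, -297.1, 409.5]
ee_rot: [3.062, -0.144, 2.599]
force: [-0.1, 0.6, -1.4]
gripper_width: 16.5
grasp_force: 40.0
```

```bash
python3 st.py; ls; python3 -c "
from workcell import status,order; print([x for x in dir(status) if x[0]!='_'])"
```

```text
t 11.975 j [-0.678  0.654  0.949  2.02   0.059 -0.134] p [ 517.9 -297.1  409.5] rpy [ 3.062 -0.144  2.599] w 16.5 g 40.0 F [-0.1  0.6 -1.4]
tilt deg 9.4 dir 120.0 ydir [0.524 0.848 0.078] r 597.0
h.py
pics
st.py
['read_state']
```

That was a transient as joint 4 hit its stop at speed (about 145 N for an instant), and it has passed. I'll take only small steps near limits from here.

apply_moves --moves '[0,0,0.02,0,0,0,0,0.02,0,0,0,0,0.02,0,0,0,0,0.02,0,0,0,0,0.02,0,0,0,0,0.02,0,0]'

```text
t: 12.72
tcp_pos: [498.8, -283.5, 435.7]
ee_rot: [3.062, -0.126, 2.596]
force: [0.4, 0.6, -0.6]
gripper_width: 16.4
grasp_force: 40.0
```

```bash
python3 st.py
```

```text
t 12.725 j [-0.682  0.584  0.899  2.021  0.061 -0.136] p [ 498.8 -283.5  435.7] rpy [ 3.062 -0.126  2.596] w 16.4 g 40.0 F [ 0.4  0.6 -0.6]
tilt deg 8.5 dir 116.5 ydir [0.525 0.847 0.078] r 573.7
```

The solver trades tilt at about 0.3 rad per metre of blocked motion. The blocked direction is up and outward, so I'll push along that.

apply_moves --moves '[0.03,-0.024,0.05,0,0,0.04,-0.03,0.08,0,0,0.05,-0.042,0.1,0,0,0.05,-0.042,0.1,0,0,0.05,-0.042,0.1,0,0]'

```text
t: 13.35
tcp_pos: [534.0, -320.6, 498.0]
ee_rot: [3.075, 0.071, 2.582]
force: [-0.0, -0.5, -0.8]
gripper_width: 16.7
grasp_force: 40.0
```

```bash
python3 st.py
```

```text
t 13.35 j [-0.701  0.581  1.091  2.021  0.076 -0.142] p [ 534.  -320.6  498. ] rpy [3.075 0.071 2.582] w 16.7 g 40.0 F [-0.  -0.5 -0.8]
tilt deg 5.6 dir 11.6 ydir [0.526 0.848 0.067] r 622.9
```

apply_moves --moves '[0.04,-0.034,0.11,0,0,0.04,-0.034,0.11,0,0,0.035,-0.03,0.11,0,0,0.03,-0.025,0.11,0,0,0.03,-0.025,0.11,0,0]'

```text
t: 13.98
tcp_pos: [540.5, -334.5, 594.4]
ee_rot: [3.085, 0.29, 2.568]
force: [-0.1, -0.2, -0.8]
gripper_width: 16.4
grasp_force: 40.0
```

```bash
python3 st.py
```

```text
t 13.975 j [-0.724  0.514  1.243  2.021  0.099 -0.145] p [ 540.5 -334.5  594.4] rpy [3.085 0.29  2.568] w 16.4 g 40.0 F [-0.1 -0.2 -0.8]
tilt deg 16.9 dir -21.6 ydir [0.528 0.848 0.054] r 635.6
```

apply_moves --moves '[0,0,0.12,0,0,-0.02,0.016,0.115,0,0,-0.03,0.025,0.11,0,0,-0.04,0.034,0.11,0,0,-0.04,0.034,0.11,0,0,-0.04,0.034,0.11,0,0]'

```text
t: 14.72
tcp_pos: [416.7, -227.2, 740.7]
ee_rot: [3.096, 0.505, 2.556]
force: [-0.0, 0.1, -1.1]
gripper_width: 16.7
grasp_force: 40.0
```

```bash
python3 st.py
```

```text
t 14.725 j [-0.744  0.122  1.066  2.021  0.122 -0.14 ] p [ 416.7 -227.2  740.7] rpy [3.096 0.505 2.556] w 16.7 g 40.0 F [-0.   0.1 -1.1]
tilt deg 29.0 dir -28.2 ydir [0.534 0.845 0.04 ] r 474.6
```

apply_moves --moves '[0.02,-0.017,0.115,0,0,0.02,-0.017,0.115,0,0,0.02,-0.017,0.115,0,0,0.02,-0.017,0.115,0,0]'

```text
t: 15.22
tcp_pos: [444.8, -245.5, 807.6]
ee_rot: [3.102, 0.68, 2.548]
force: [0.0, -0.3, 0.2]
gripper_width: 16.5
grasp_force: 40.0
```

```bash
python3 st.py
```

```text
t 15.225 j [-0.739  0.18   1.301  2.021  0.13  -0.114] p [ 444.8 -245.5  807.6] rpy [3.102 0.68  2.548] w 16.5 g 40.0 F [ 0.  -0.3  0.2]
tilt deg 39.0 dir -30.4 ydir [0.539 0.842 0.031] r 508.0
```

The tool now slants 39° outward with the jaw line level. I'll descend to the approach line in front of the hood and turn the heading to the case axis.

apply_moves --moves '[0.0126,0.028,-0.06,0.0192,0,0.0126,0.028,-0.11,0.0192,0,0.0126,0.028,-0.11,0.0192,0,0.0126,0.028,-0.11,0.0192,0,0.0126,0.028,-0.11,0.0192,0,0.0126,0.028,-0.11,0.0192,0,0.0126,0.028,-0.11,0.0192,0,0.0126,0.028,-0.11,0.0192,0,0.0126,0.028,-0.11,0.0192,0,0.0126,0.028,-0.1,0.0192,0,0,0,-0.06,0,0]'

```text
t: 16.6
tcp_pos: [503.6, -122.8, 314.2]
ee_rot: [3.101, 0.675, 3.086]
force: [-0.0, -1.1, 1.2]
gripper_width: 16.9
grasp_force: 40.0
```

```bash
cat >> st.py <<'E'
# real tip (28 mm back along the axis) and its place in the case frame
tip=a["tcp_pos"]-28*z; c,s_=np.cos(.071),np.sin(.071); d=tip[:2]-[784,18]
print("tip",tip.round(1),"case",round(c*d[0]+s_*d[1],1),round(-s_*d[0]+c*d[1],1),"zax",z.round(3))
E
python3 st.py
```

```text
t 16.6 j [-0.649 -0.275 -0.691  0.589  0.392 -0.492] p [ 503.6 -122.8  314.2] rpy [3.101 0.675 3.086] w 16.9 g 40.0 F [-0.  -1.1  1.2]
tilt deg 38.7 dir 0.5 ydir [0.031 0.999 0.032] r 518.3
tip [ 486.1 -123.   336.1] case -307.2 -119.5 zax [ 0.626  0.006 -0.78 ]
```

apply_moves --moves '[0.04,0.012,-0.08,0.005,0,0.048,0.013,-0.083,0.005,0,0.048,0.013,-0.083,0.005,0,0.048,0.012,-0.082,0.005,0,0,0,0,0,0]'

```text
t: 17.23
tcp_pos: [595.4, -97.6, 148.8]
ee_rot: [3.099, 0.671, -3.136]
force: [-0.8, 0.1, -1.1]
gripper_width: 16.4
grasp_force: 40.0
```

```bash
python3 st.py;  python3 - <<'E'
from h import *
np.set_printoptions(precision=1,suppress=True)
s=optics.camera("scene"); w=optics.camera("wrist"); cv2.imwrite("pics/q.png",np.hstack([cv2.resize(s["img"][60:360,130:430,::-1],(400,400)),cv2.resize(w["img"][:,:,::-1],(400,300))[:, :] if 0 else cv2.copyMakeBorder(cv2.resize(w["img"][:,:,::-1],(400,300)),50,50,0,0,0)]))
t=optics.camera("top")
# top edge of drawer front: dark/light edge along columns
g=cv2.cvtColor(t["img"],cv2.COLOR_RGB2HSV)
for u in (262,280,300):
    print(u,[(v,tuple(t["img"][v,u])) for v in range(228,262,2)][:0], end=" ")
    col=t["img"][226:262,u].astype(int).sum(1); print(col)
E
```

```text
t 17.225 j [-0.477  0.106 -0.864  0.006  0.332 -0.395] p [595.4 -97.6 148.8] rpy [ 3.099  0.671 -3.136] w 16.4 g 40.0 F [-0.8  0.1 -1.1]
tilt deg 38.5 dir 4.2 ydir [-0.032  0.999  0.034] r 603.3
tip [578.  -98.9 170.7] case -213.8 -102.0 zax [ 0.621  0.046 -0.782]
262 [] [200 173 330 361 343 349 347 342 362 368 369 369 352 350 365 387 385 382
 323 278 280 281 293 235 113 300 366 597 653 648 660 644 613 565 474 470]
280 [] [521 626 584 564 561 552 572 592 586 578 581 588 581 590 594 589 610 471
 260 268 276 259 181 107 116 104 253 313 307 302 309 312 310 302 308 311]
300 [] [612 615 579 543 556 569 560 559 570 579 593 612 619 591 585 467 278 262
 270 263 186 104 122 105 272 322 302 304 312 311 322 315 288 459 527 525]
```

View pics/q.png

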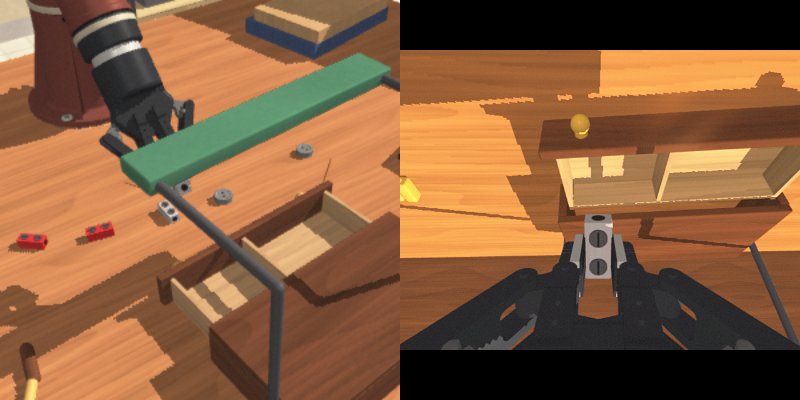

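The view shows block_b held at the slant, ahead of the drawer, with both compartments visible past it. I'll fix the panel and floor positions numerically.

Run:
```python
from h import *
np.set_printoptions(precision=1,suppress=True)
t=optics.camera("top"); c,s=np.cos(.071),np.sin(.071)
cs=lambda p:np.array([c*(p[0]-784)+s*(p[1]-18),-s*(p[0]-784)+c*(p[1]-18)])
for u,vt,vi,vb in ((280,248,243.5,251.6),(300,246,241.5,249.6)):
    print("front top",cs(onz(t,u,vt,58)),"inner top",cs(onz(t,u,vi,58)),"bottom",cs(onz(t,u,vb,4)))
# hood edges by column (green) -> bottom front z=237, top back z=272
h=cv2.cvtColor(t["img"],cv2.COLOR_RGB2HSV); m=(h[...,0]>60)&(h[...,0]<95)&(h[...,1]>80)
for u in (240,270,300,330,360,385):
    v=np.where(m[150:240,u])[0]+150; print(u,"front",cs(onz(t,u,v.max()+1,237)),"back",cs(onz(t,u,v.min(),272)))
```

```text
front top [-200.    81.8] inner top [-189.2   80.9] bottom [-198.7   84.2]
front top [-199.6   34.2] inner top [-188.8   33.2] bottom [-198.3   34.7]
240 front [-186.4  156. ] back [-134.2  148.4]
270 front [-188.    93.6] back [-135.6   87.2]
300 front [-187.4   30.9] back [-135.    25.7]
330 front [-186.9  -31.9] back [-134.4  -35.8]
360 front [-186.3  -94.8] back [-133.8  -97.6]
385 front [-184.7 -147.5] back [-134.3 -148.9]
```

apply_moves --moves '[0.04,0.003,-0.05,0,0,0.04,0.003,-0.05,0,0,0.04,0.003,-0.05,0,0,0.04,0.003,-0.05,0,0,0.009,0,-0.024,0,0,0.009,0,-0.024,0,0,0,0,0,0,0]'

```text
t: 18.3
tcp_pos: [685.0, -93.0, 28.3]
ee_rot: [3.102, 0.676, -3.136]
force: [-0.1, 0.5, -0.1]
gripper_width: 17.0
grasp_force: 40.0
```

```bash
python3 st.py
```

```text
t 18.3 j [-0.38   0.482 -0.8   -0.337  0.276 -0.31 ] p [685.  -93.   28.3] rpy [ 3.102  0.676 -3.136] w 17.0 g 40.0 F [-0.1  0.5 -0.1]
tilt deg 38.8 dir 4.0 ydir [-0.031  0.999  0.031] r 691.3
tip [667.5 -94.2  50.1] case -124.2 -103.7 zax [ 0.625  0.043 -0.78 ]
```

apply_moves --moves '[0,0,-0.012,0,0,0,0,-0.012,0,0,0,0,0,0,0.4,0,0,0,0,0.4,0,0,0,0,0.4]'

```text
t: 18.92
tcp_pos: [685.5, -92.9, 16.6]
ee_rot: [3.102, 0.677, -3.135]
force: [0.3, 0.3, 0.4]
gripper_width: 34.3
grasp_force: 0.0
```

apply_moves --moves '[-0.03,-0.002,0.038,0,0.4,-0.06,-0.004,0.075,0,0.4,-0.07,-0.005,0.085,0,0.6,-0.07,-0.005,0.08,0,0.6,-0.05,0,0.03,0,0.6]'

```text
t: 19.55
tcp_pos: [545.1, -101.4, 173.2]
ee_rot: [3.105, 0.68, -3.134]
force: [0.8, -0.9, -0.4]
gripper_width: 51.2
grasp_force: 0.0
```

```bash
python3 st.py
python3 - <<'E'
from h import *
np.set_printoptions(precision=1,suppress=True)
w=optics.camera("wrist"); c,s=np.cos(.071),np.sin(.071)
cs=lambda p:np.array([c*(p[0]-784)+s*(p[1]-18),-s*(p[0]-784)+c*(p[1]-18)])
print("bin px",proj(w,(784-125*c+s*84-0,18-125*s-84*c,15)))
for a,k,r in blobs(w,16,150): print(a,k,np.array(r[0]),np.array(r[1]),r[2],"case@26",cs(onz(w,*k,26)))
t=optics.camera("top")
for p in ((438.1,-53.1,16),(455.5,43.4,11)): print(proj(w,p))
E
```

```text
t 19.55 j [-0.554 -0.031 -0.925  0.094  0.374 -0.461] p [ 545.1 -101.4  173.2] rpy [ 3.105  0.68  -3.134] w 51.2 g 0.0 F [ 0.8 -0.9 -0.4]
tilt deg 39.0 dir 3.8 ydir [-0.031  0.999  0.029] r 554.5
tip [ 527.5 -102.5  195. ] case -264.4 -102.0 zax [ 0.628  0.042 -0.777]
bin px (np.float64(336.01957709408845), np.float64(202.86506555931444))
875.0 [466.7 461. ] [6588.1 2395.8] [6640.3  892.2] 19.96178436279297 case@26 [4577.4 1441.8]
292.0 [629.9 449. ] [5844.8 4286.5] [6294.7  158.9] 39.16840744018555 case@26 [3496.1 2589.8]
698.0 [232.2 326.7] [1015.7 -241.6] [ 37.8 279.5] 75.92317199707031 case@26 [ 167.1 -256.5]
702.0 [401.2 325.8] [1027.3   80.3] [306.6  37.9] 17.720117568969727 case@26 [195.   28.1]
179.0 [ 32.2 218.5] [ 683.8 -385.3] [17.3 44.9] 48.75996398925781 case@26 [-136.2 -383.5]
553.0 [317.1 212.6] [681.9 -93.2] [57.1 18.4] 3.0604121685028076 case@26 [-124.5 -103.5]
(np.float64(413.18066871259964), np.float64(-92.18406721229522))
(np.float64(575.5095111074107), np.float64(-48.32953291874392))
```

Block_b lies in the narrow compartment at case (-124,-103). Next is block_a.

apply_moves --moves '[-0.06,0.024,-0.05,-0.007,0.5,-0.065,0.024,-0.075,-0.007,0.5,-0.065,0.024,-0.08,-0.007,0.5,-0.06,0.024,-0.073,-0.006,0.5,0,0,0,0,0.5]'

```text
t: 20.27
tcp_pos: [445.2, -65.0, 53.1]
ee_rot: [3.087, 0.631, 3.065]
force: [0.2, 0.7, -0.1]
gripper_width: 42.8
grasp_force: 0.0
```

```bash
python3 st.py
python3 - <<'E'
from h import *
np.set_printoptions(precision=1,suppress=True)
w=optics.camera("wrist")
print("exp",proj(w,(440,-54,16)))
for a,k,r in blobs(w,16,200): print(a,k,np.array(r[0]),np.array(r[1]),r[2])
E
```

```text
t 20.275 j [-0.576  0.094 -1.299 -0.369  0.336 -0.422] p [445.2 -65.   53.1] rpy [3.087 0.631 3.065] w 42.8 g 0.0 F [ 0.2  0.7 -0.1]
tilt deg 36.3 dir 0.9 ydir [0.045 0.998 0.044] r 449.9
tip [428.7 -65.3  75.7] case -360.4 -57.9 zax [ 0.592  0.009 -0.806]
exp (np.float64(335.1387714921316), np.float64(224.57838522877708))
623.5 [388.  323.6] [583.5  -6.4] [120.3  16. ] 11.3534574508667
644.5 [245.3 324.1] [ 566.4 -131.1] [ 15.5 109.7] 73.59912109375
229.5 [133.8 216.1] [ 423.6 -157. ] [12.1 10.1] 84.69365692138672
254.5 [ 88.2 212.9] [ 419.  -178.3] [11.5 10.8] 56.388641357421875
1408.5 [501.  221.5] [448.6  39.5] [29.6 33.1] 51.777400970458984
2181.0 [334.6 211.3] [432.9 -53.9] [17.5 55.3] 89.87464904785156
```

apply_moves --moves '[0.012,0.022,-0.03,0,0.5,0.004,0,-0.045,0,0.5,0.004,0,-0.035,0,0.5,0.003,0,-0.02,0,0.5,0,0,0,0,0.5]'

```text
t: 20.95
tcp_pos: [471.3, -59.7, -2.6]
ee_rot: [3.083, 0.612, 3.067]
force: [-0.4, -0.4, -0.4]
gripper_width: 42.6
grasp_force: 0.0
```

```bash
python3 st.py
```

```text
t 20.95 j [-0.503  0.365 -1.299 -0.64   0.296 -0.363] p [471.3 -59.7  -2.6] rpy [3.083 0.612 3.067] w 42.6 g 0.0 F [-0.4 -0.4 -0.4]
tilt deg 35.2 dir 1.6 ydir [0.04  0.998 0.048] r 475.1
tip [455.2 -60.1  20.2] case -333.5 -54.6 zax [ 0.576  0.016 -0.817]
```

apply_moves --moves '[-0.01,0.012,-0.015,0,0.5,-0.01,0,-0.01,0,0.5,0,0,0,0,0.5]'

```text
t: 21.32
tcp_pos: [469.8, -56.9, -11.4]
ee_rot: [3.08, 0.601, 3.068]
force: [-0.0, 0.0, 0.6]
gripper_width: 42.2
grasp_force: 0.0
```

```bash
python3 st.py
```

```text
t 21.325 j [-0.495  0.394 -1.299 -0.659  0.291 -0.36 ] p [469.8 -56.9 -11.4] rpy [3.08  0.601 3.068] w 42.2 g 0.0 F [-0.   0.   0.6]
tilt deg 34.6 dir 2.0 ydir [0.039 0.998 0.051] r 473.2
tip [453.9 -57.5  11.6] case -334.6 -51.9 zax [ 0.567  0.02  -0.823]
```

apply_moves --moves '[-0.006,0.006,-0.006,0,0.5,0,0,0,0,0,0,0,0,0,0,0,0,0,0,0,0,0,0,0,0]'

```text
t: 21.95
tcp_pos: [469.4, -54.7, -13.3]
ee_rot: [3.079, 0.598, 3.068]
force: [-3.1, 0.8, 5.6]
gripper_width: 16.6
grasp_force: 38.8
```

```bash
python3 st.py
```

```text
t 21.95 j [-0.488  0.4   -1.299 -0.663  0.287 -0.355] p [469.4 -54.7 -13.3] rpy [3.079 0.598 3.068] w 16.6 g 38.8 F [-3.1  0.8  5.6]
tilt deg 34.4 dir 2.1 ydir [0.038 0.998 0.052] r 472.6
tip [453.6 -55.3   9.8] case -334.8 -49.7 zax [ 0.565  0.021 -0.825]
```

Block_a is gripped level. I'll lift it and go to the approach line.

apply_moves --moves '[0.02,0,0.06,0,0,0.06,0,0.08,0.003,0,0.075,0,0.09,0.004,0,0.075,0.001,0.09,0.004,0,0,0,0,0,0]'

```text
t: 22.58
tcp_pos: [589.5, -55.5, 152.1]
ee_rot: [3.083, 0.607, 3.106]
force: [-0.7, 0.4, -0.7]
gripper_width: 16.3
grasp_force: 39.7
```

```bash
python3 st.py
```

```text
t 22.575 j [-0.36   0.08  -0.827  0.098  0.239 -0.272] p [589.5 -55.5 152.1] rpy [3.083 0.607 3.106] w 16.3 g 39.7 F [-0.7  0.4 -0.7]
tilt deg 34.9 dir 3.8 ydir [0.002 0.999 0.048] r 592.1
tip [573.5 -56.5 175.1] case -215.3 -59.4 zax [ 0.571  0.038 -0.82 ]
```

apply_moves --moves '[0.037,0.003,-0.054,0,0,0.037,0.003,-0.054,0,0,0.037,0.003,-0.054,0,0,0.037,0.003,-0.054,0,0,0.017,0.002,-0.037,0,0,0.017,0.002,-0.037,0,0,0,0,0,0,0]'

```text
t: 23.45
tcp_pos: [673.8, -45.9, -0.9]
ee_rot: [3.078, 0.594, 3.102]
force: [-0.4, 0.5, -0.9]
gripper_width: 16.8
grasp_force: 47.5
```

```bash
python3 st.py
```

```text
t 23.45 j [-0.277  0.51  -0.784 -0.291  0.194 -0.2  ] p [673.8 -45.9  -0.9] rpy [3.078 0.594 3.102] w 16.8 g 47.5 F [-0.4  0.5 -0.9]
tilt deg 34.2 dir 4.2 ydir [0.004 0.999 0.052] r 675.4
tip [658.1 -47.1  22.3] case -130.2 -56.0 zax [ 0.561  0.041 -0.827]
```

apply_moves --moves '[0,0,0,0,0.35,0,0,0,0,0.35,0,0,0,0,0.35]'

```text
t: 23.82
tcp_pos: [675.3, -46.4, 1.9]
ee_rot: [3.079, 0.598, 3.103]
force: [0.5, -0.2, -0.0]
gripper_width: 29.9
grasp_force: 0.0
```

```bash
python3 st.py
```

```text
t 23.825 j [-0.277  0.506 -0.782 -0.289  0.194 -0.2  ] p [675.3 -46.4   1.9] rpy [3.079 0.598 3.103] w 29.9 g 0.0 F [ 0.5 -0.2 -0. ]
tilt deg 34.4 dir 4.1 ydir [0.004 0.999 0.051] r 676.9
tip [659.5 -47.5  25. ] case -128.8 -56.5 zax [ 0.564  0.04  -0.825]
```

apply_moves --moves '[-0.02,-0.001,0.03,0,0.35,-0.05,-0.003,0.073,0,0.35,-0.06,-0.004,0.085,0,0.6,-0.06,-0.004,0.085,0,0.7,-0.02,0,0.02,0,0.7,0,0,0,0,0.7]'

```text
t: 24.58
tcp_pos: [570.7, -52.6, 148.9]
ee_rot: [3.08, 0.599, 3.103]
force: [0.4, -1.2, -0.5]
gripper_width: 59.7
grasp_force: 0.0
```

```bash
python3 st.py
python3 - <<'E'
from h import *
np.set_printoptions(precision=1,suppress=True)
w=optics.camera("wrist"); c,s=np.cos(.071),np.sin(.071)
cs=lambda p:np.array([c*(p[0]-784)+s*(p[1]-18),-s*(p[0]-784)+c*(p[1]-18)])
for a,k,r in blobs(w,26,150):
    if k[1]<330: print(a,k,"case",cs(r[0]),np.array(r[1]),r[2])
t=optics.camera("top")
for k in greys(t,(190,275,450,345)):
    m=cv2.moments(k.reshape(-1,1,2)); print("top",onz(t,m["m10"]/m["m00"],m["m01"]/m["m00"],11)[:2],m["m00"])
E
```

```text
t 24.575 j [-0.369  0.052 -0.863  0.1    0.243 -0.28 ] p [570.7 -52.6 148.9] rpy [3.08  0.599 3.103] w 59.7 g 0.0 F [ 0.4 -1.2 -0.5]
tilt deg 34.5 dir 4.0 ydir [0.004 0.999 0.051] r 573.1
tip [554.9 -53.7 172. ] case -233.7 -55.3 zax [ 0.565  0.039 -0.824]
728.0 [414.7 328.4] case [120.7  69.3] [210.8  29.2] 18.93111228942871
747.5 [218.8 328.6] case [  70.2 -207.7] [ 28.4 182.7] 70.38143920898438
771.0 [268.5 234.6] case [-117.4 -101.9] [56.9 20.1] 3.132699966430664
233.0 [317.  215.6] case [-139.1  -55.8] [16.6 17.6] 0.9995294213294983
top [432.2 239.6] 119.5
top [455.5  43.4] 113.0
top [ 452.7 -127.5] 469.0
top [508.3 -66.6] 165.0
```

Both blocks are in the narrow compartment: block_a at case (-139,-56), block_b at (-117,-102). Next is seal_b.

apply_moves --moves '[-0.05,0.05,-0.04,0,0.65,-0.05,0.07,-0.07,0,0.65,-0.041,0.073,-0.088,0,0.65,0,0,0,0,0.65]'

```text
t: 25.18
tcp_pos: [494.5, 47.1, 43.5]
ee_rot: [3.078, 0.587, 3.105]
force: [0.6, 0.1, -0.2]
gripper_width: 55.6
grasp_force: 0.0
```

```bash
python3 st.py
python3 - <<'E'
from h import *
np.set_printoptions(precision=1,suppress=True)
w=optics.camera("wrist")
print("exp",proj(w,(456,43.4,11)))
for a,k,r in blobs(w,11,200): print(a,k,np.array(r[0]),np.array(r[1]),r[2])
E
```

```text
t 25.175 j [-0.138  0.182 -1.187 -0.377  0.12  -0.085] p [494.5  47.1  43.5] rpy [3.078 0.587 3.105] w 55.6 g 0.0 F [ 0.6  0.1 -0.2]
tilt deg 33.8 dir 4.5 ydir [0.001 0.999 0.053] r 496.7
tip [478.9  45.8  66.8] case -302.3 49.4 zax [ 0.554  0.044 -0.831]
exp (np.float64(307.05201523764646), np.float64(188.20261016480893))
656.5 [225.2 327.8] [598.7 -25. ] [15.4 97.8] 71.63156127929688
656.0 [408.  327.2] [614.  124.6] [113.3  16.2] 17.64815330505371
2747.0 [308.5 183.4] [455.8  44.5] [31.2 34.1] 35.61441421508789
```

apply_moves --moves '[-0.012,-0.003,-0.035,0,0.65,-0.012,0,-0.035,0,0.65,-0.007,0,-0.025,0,0.65,0,0,-0.014,0,0.65,0,0,0,0,0.65]'

```text
t: 25.85
tcp_pos: [485.5, 41.9, -5.8]
ee_rot: [3.079, 0.597, 3.102]
force: [-0.4, -0.2, -0.2]
gripper_width: 55.6
grasp_force: 0.0
```

```bash
python3 st.py
```

```text
t 25.85 j [-0.157  0.381 -1.28  -0.679  0.128 -0.098] p [485.5  41.9  -5.8] rpy [3.079 0.597 3.102] w 55.6 g 0.0 F [-0.4 -0.2 -0.2]
tilt deg 34.4 dir 4.0 ydir [0.005 0.999 0.051] r 487.3
tip [469.7  40.8  17.3] case -311.9 45.1 zax [ 0.563  0.04  -0.825]
```

apply_moves --moves '[-0.008,0.006,-0.01,0,0.65,-0.006,0,-0.008,0,0.65,0,0,0,0,0.65]'

```text
t: 26.22
tcp_pos: [480.2, 45.6, -13.5]
ee_rot: [3.08, 0.595, 3.103]
force: [-1.0, -0.5, -0.5]
gripper_width: 55.5
grasp_force: 0.0
```

```bash
python3 st.py
```

```text
t 26.225 j [-0.147  0.414 -1.298 -0.728  0.122 -0.09 ] p [480.2  45.6 -13.5] rpy [3.08  0.595 3.103] w 55.5 g 0.0 F [-1.  -0.5 -0.5]
tilt deg 34.3 dir 4.1 ydir [0.004 0.999 0.051] r 482.4
tip [464.5  44.4   9.6] case -316.8 49.0 zax [ 0.561  0.04  -0.827]
```

apply_moves --moves '[0,0,-0.007,0,0.65,0,0,0,0,0.2,0,0,0,0,0.2,0,0,0,0,0.2,0,0,0,0,0.2]'

```text
t: 26.85
tcp_pos: [481.5, 44.7, -16.1]
ee_rot: [3.082, 0.596, 3.103]
force: [-2.5, -6.2, 9.4]
gripper_width: 29.9
grasp_force: 41.4
```

```bash
python3 st.py
```

```text
t 26.85 j [-0.147  0.428 -1.298 -0.744  0.12  -0.09 ] p [481.5  44.7 -16.1] rpy [3.082 0.596 3.103] w 29.9 g 41.4 F [-2.5 -6.2  9.4]
tilt deg 34.3 dir 3.8 ydir [0.005 0.999 0.049] r 483.6
tip [465.8  43.7   7. ] case -315.6 48.2 zax [ 0.562  0.038 -0.826]
```

Seal_b is gripped. Next: lift, approach line, wide compartment.

apply_moves --moves '[0.01,0,0.03,0,0.2,0.05,0,0.09,0,0.2,0.06,-0.003,0.1,0,0.2,0.07,-0.003,0.1,0,0.2,0,0,0,0,0.2]'

```text
t: 27.48
tcp_pos: [580.8, 42.4, 149.4]
ee_rot: [3.081, 0.604, 3.104]
force: [0.2, 0.7, -1.6]
gripper_width: 30.1
grasp_force: 39.6
```

```bash
python3 st.py
```

```text
t 27.475 j [-0.117  0.057 -0.869  0.046  0.106 -0.065] p [580.8  42.4 149.4] rpy [3.081 0.604 3.104] w 30.1 g 39.6 F [ 0.2  0.7 -1.6]
tilt deg 34.8 dir 4.0 ydir [0.003 0.999 0.05 ] r 582.3
tip [564.8  41.3 172.4] case -217.0 38.8 zax [ 0.569  0.039 -0.821]
```

apply_moves --moves '[0.037,0.003,-0.054,0,0.2,0.037,0.003,-0.054,0,0.2,0.037,0.003,-0.054,0,0.2,0.038,0.003,-0.054,0,0.2,0.018,0,-0.036,0,0.2,0.018,0,-0.03,0,0.2,0,0,0,0,0.2]'

```text
t: 28.35
tcp_pos: [665.5, 49.1, -0.8]
ee_rot: [3.079, 0.589, 3.103]
force: [-0.0, -0.5, -1.3]
gripper_width: 30.2
grasp_force: 39.7
```

```bash
python3 st.py
```

```text
t 28.35 j [-0.081  0.499 -0.813 -0.327  0.086 -0.035] p [665.5  49.1  -0.8] rpy [3.079 0.589 3.103] w 30.2 g 39.7 F [-0.  -0.5 -1.3]
tilt deg 33.9 dir 4.2 ydir [0.004 0.999 0.052] r 667.3
tip [649.9  47.9  22.4] case -131.6 39.3 zax [ 0.556  0.041 -0.83 ]
```

apply_moves --moves '[0,0,0,0,0.5,0,0,0,0,0.5,0,0,0,0,0.5,-0.02,-0.001,0.032,0,0.5,-0.05,-0.003,0.073,0,0.5,-0.06,-0.004,0.085,0,0.65,-0.06,0.02,0.06,0,0.65,-0.01,0.04,0,0,0.65,0,0,0,0,0.65]'

```text
t: 29.48
tcp_pos: [567.6, 75.8, 128.1]
ee_rot: [3.08, 0.595, 3.104]
force: [-0.3, -0.8, -0.5]
gripper_width: 55.9
grasp_force: 0.0
```

```bash
python3 st.py
python3 - <<'E'
from h import *
np.set_printoptions(precision=1,suppress=True)
w=optics.camera("wrist"); c,s=np.cos(.071),np.sin(.071)
cs=lambda p:np.array([c*(p[0]-784)+s*(p[1]-18),-s*(p[0]-784)+c*(p[1]-18)])
for a,k,r in blobs(w,21,150):
    if k[1]<330: print(a,k,"case",cs(r[0]),np.array(r[1]),r[2])
E
```

```text
t 29.475 j [-0.031  0.082 -0.912 -0.019  0.059  0.005] p [567.6  75.8 128.1] rpy [3.08  0.595 3.104] w 55.9 g 0.0 F [-0.3 -0.8 -0.5]
tilt deg 34.3 dir 4.2 ydir [0.002 0.999 0.051] r 572.7
tip [551.9  74.6 151.2] case -227.5 73.0 zax [ 0.562  0.041 -0.826]
702.0 [407.9 326.9] case [ 81.2 178.9] [183.7  26.3] 17.61978530883789
704.0 [225.5 327.2] case [ 38.9 -56.9] [ 25.6 161.2] 72.11865997314453
1041.0 [127.2 261.3] case [-110.2 -101.3] [57.3 30.4] 2.747251510620117
208.5 [167.1 243.7] case [-131.6  -56.3] [22.9 13.7] 86.34901428222656
255.0 [278.  232.9] case [-132.2   39.2] [13.7 29.5] 4.427772045135498
```

Seal_b is in the wide compartment at about (-132,39). Next is seal_a.

apply_moves --moves '[-0.045,0.07,-0.03,0,0.65,-0.05,0.085,-0.045,0,0.65,-0.05,0.087,-0.048,0,0.65,-0.05,0.088,-0.047,0,0.65,0,0,0,0,0.65]'

```text
t: 30.15
tcp_pos: [467.4, 242.0, 39.4]
ee_rot: [3.082, 0.589, 3.11]
force: [0.7, -0.1, 0.1]
gripper_width: 55.0
grasp_force: 0.0
```

```bash
python3 st.py
python3 - <<'E'
from h import *
np.set_printoptions(precision=1,suppress=True)
w=optics.camera("wrist")
print("exp",proj(w,(432,240,11)))
for a,k,r in blobs(w,11,200): print(a,k,np.array(r[0]),np.array(r[1]),r[2])
E
```

```text
t 30.15 j [ 0.488  0.264 -1.061 -0.306 -0.226  0.437] p [467.4 242.   39.4] rpy [3.082 0.589 3.11 ] w 55.0 g 0.0 F [ 0.7 -0.1  0.1]
tilt deg 33.9 dir 4.3 ydir [-0.001  0.999  0.049] r 526.3
tip [451.8 240.8  62.6] case -315.6 245.8 zax [ 0.556  0.042 -0.83 ]
exp (np.float64(311.41796611421364), np.float64(198.956332800321))
1061.0 [604.4 398.9] [811.5 621.1] [116.3  76.1] 40.30307388305664
623.5 [408.1 327.6] [578.8 317.4] [108.3  15.7] 17.648862838745117
634.0 [225.5 327.4] [564.6 172.2] [14.2 95.6] 71.93960571289062
2582.0 [313.4 195.2] [432.4 241.2] [30.5 33.8] 31.42768096923828
```

apply_moves --moves '[-0.01,0,-0.035,0,0.65,-0.008,0,-0.035,0,0.65,-0.004,0,-0.02,0,0.65,0,0,-0.01,0,0.65,0,0,0,0,0.65]'

```text
t: 30.82
tcp_pos: [460.1, 239.1, -7.9]
ee_rot: [3.08, 0.594, 3.101]
force: [0.1, 0.4, -0.3]
gripper_width: 55.3
grasp_force: 0.0
```

```bash
python3 st.py
```

```text
t 30.825 j [ 0.494  0.41  -1.125 -0.518 -0.233  0.449] p [460.1 239.1  -7.9] rpy [3.08  0.594 3.101] w 55.3 g 0.0 F [ 0.1  0.4 -0.3]
tilt deg 34.2 dir 4.0 ydir [0.005 0.999 0.051] r 518.6
tip [444.4 238.   15.2] case -323.1 243.6 zax [ 0.56   0.039 -0.827]
```

Need (-3, +2.5, -8).

apply_moves --moves '[-0.005,0.005,-0.008,0,0.65,0,0,-0.008,0,0.65,0,0,0,0,0.65,0,0,0,0,0.2,0,0,0,0,0.2,0,0,0,0,0.2,0,0,0,0,0.2]'

```text
t: 31.7
tcp_pos: [456.8, 242.4, -15.7]
ee_rot: [3.08, 0.594, 3.103]
force: [-2.7, -0.1, 4.4]
gripper_width: 29.8
grasp_force: 39.2
```

```bash
python3 st.py
```

```text
t 31.7 j [ 0.507  0.436 -1.132 -0.549 -0.239  0.458] p [456.8 242.4 -15.7] rpy [3.08  0.594 3.103] w 29.8 g 39.2 F [-2.7 -0.1  4.4]
tilt deg 34.2 dir 4.1 ydir [0.004 0.999 0.051] r 517.2
tip [441.1 241.3   7.5] case -326.2 247.0 zax [ 0.561  0.04  -0.827]
```

apply_moves --moves '[0,0,0.06,0,0.2,0.04,-0.04,0.08,0,0.2,0.06,-0.08,0.07,0,0.2,0.065,-0.085,0.06,0,0.2,0.065,-0.083,0.048,0,0.2,0,0,0,0,0.2]'

```text
t: 32.45
tcp_pos: [575.8, 95.1, 146.6]
ee_rot: [3.08, 0.6, 3.098]
force: [-0.0, 0.3, -0.8]
gripper_width: 29.8
grasp_force: 40.2
```

```bash
python3 st.py
```

```text
t 32.45 j [ 0.024  0.068 -0.865  0.036  0.024  0.056] p [575.8  95.1 146.6] rpy [3.08  0.6   3.098] w 29.8 g 40.2 F [-0.   0.3 -0.8]
tilt deg 34.5 dir 3.8 ydir [0.009 0.999 0.051] r 583.6
tip [559.9  94.  169.6] case -218.1 91.7 zax [ 0.566  0.037 -0.824]
```

apply_moves --moves '[0.038,0.004,-0.054,0,0.2,0.038,0.004,-0.054,0,0.2,0.038,0.004,-0.054,0,0.2,0.038,0.004,-0.054,0,0.2,0.02,0.002,-0.035,0,0.2,0.02,0.002,-0.03,0,0.2,0,0,0,0,0.2]'

```text
t: 33.33
tcp_pos: [666.2, 109.1, 0.4]
ee_rot: [3.08, 0.59, 3.104]
force: [0.5, 0.0, -1.2]
gripper_width: 29.7
grasp_force: 40.3
```

```bash
python3 st.py
```

```text
t 33.325 j [ 0.046  0.505 -0.792 -0.319  0.015  0.07 ] p [6.662e+02 1.091e+02 4.000e-01] rpy [3.08  0.59  3.104] w 29.7 g 40.3 F [ 0.5  0.  -1.2]
tilt deg 34.0 dir 4.2 ydir [0.003 0.999 0.051] r 675.1
tip [650.6 107.9  23.6] case -126.7 99.2 zax [ 0.557  0.041 -0.829]
```

apply_moves --moves '[0,0,0,0,0.5,0,0,0,0,0.5,0,0,0,0,0.5,-0.02,-0.001,0.032,0,0.5,-0.05,-0.003,0.073,0,0.5,-0.06,-0.004,0.085,0,0.5,-0.06,-0.004,0.085,0,0.5,0,0,0,0,0.5]'

```text
t: 34.33
tcp_pos: [573.4, 102.5, 144.4]
ee_rot: [3.079, 0.6, 3.103]
force: [0.0, -0.6, -0.3]
gripper_width: 42.5
grasp_force: 0.0
```

```bash
python3 st.py
python3 - <<'E'
from h import *
np.set_printoptions(precision=1,suppress=True)
w=optics.camera("wrist"); c,s=np.cos(.071),np.sin(.071)
cs=lambda p:np.array([c*(p[0]-784)+s*(p[1]-18),-s*(p[0]-784)+c*(p[1]-18)])
for a,k,r in blobs(w,21,150):
    if k[1]<330: print(a,k,"case",cs(r[0]),np.array(r[1]),r[2])
h=cv2.cvtColor(w["img"],cv2.COLOR_RGB2HSV)
E
```

```text
t 34.325 j [ 0.041  0.07  -0.87   0.027  0.018  0.066] p [573.4 102.5 144.4] rpy [3.079 0.6   3.103] w 42.5 g 0.0 F [ 0.  -0.6 -0.3]
tilt deg 34.6 dir 4.1 ydir [0.003 0.999 0.052] r 582.5
tip [557.5 101.4 167.5] case -220.0 99.3 zax [ 0.566  0.041 -0.824]
651.0 [388.2 323.8] case [113.9 183.9] [182.3  25.9] 14.027301788330078
657.0 [245.5 323.4] case [ 78.5 -14.6] [ 25.  164.2] 75.63567352294922
1144.0 [ 99.9 243.1] case [-111.2 -101.5] [58.4 30.7] 1.941793441772461
339.0 [137.2 223. ] case [-134.3  -55. ] [17.9 26.3] 2.6328392028808594
420.0 [246.4 212.1] case [-134.6   40.1] [18.6 31.5] 4.180271148681641
584.5 [316.6 208.2] case [-132.7   98.7] [30.7 24.7] 87.49826049804688
```

All four parts are in their compartments. The final push needs a steeper slant (over 40°) to stay under the hood, so I'll go up and add tilt at the j4 limit, gently this time.

apply_moves --moves '[-0.06,0,0.06,0,0,-0.06,0,0.1,0,0,-0.04,0,0.11,0,0,-0.03,0,0.11,0,0,-0.02,0,0.11,0,0,-0.01,0,0.11,0,0,0,0,0.11,0,0,0,0,0.11,0,0,0,0,0.11,0,0,0,0,0.06,0,0]' --squeeze 20

```text
t: 35.62
tcp_pos: [464.6, 102.4, 636.7]
ee_rot: [3.079, 0.595, 3.103]
force: [-0.0, -0.4, 0.1]
gripper_width: -0.1
grasp_force: 0.0
```

```bash
python3 st.py
```

```text
t 35.625 j [ 0.057 -0.218  0.254  1.445  0.008  0.079] p [464.6 102.4 636.7] rpy [3.079 0.595 3.103] w -0.1 g 0.0 F [-0.  -0.4  0.1]
tilt deg 34.2 dir 4.1 ydir [0.004 0.999 0.051] r 475.7
tip [448.9 101.3 659.9] case -328.4 106.8 zax [ 0.561  0.04  -0.827]
```

apply_moves --moves '[0.02,0,0.06,0,0,0.02,0,0.05,0,0,0.02,0,0.04,0,0,0.02,0,0.03,0,0,0.01,0,0.02,0,0]'

```text
t: 36.25
tcp_pos: [510.4, 102.4, 733.9]
ee_rot: [3.08, 0.592, 3.103]
force: [0.0, 0.1, -0.1]
gripper_width: -0.2
grasp_force: 0.0
```

```bash
python3 st.py
```

```text
t 36.25 j [0.049 0.044 0.83  1.762 0.013 0.073] p [510.4 102.4 733.9] rpy [3.08  0.592 3.103] w -0.2 g 0.0 F [ 0.   0.1 -0.1]
tilt deg 34.1 dir 4.1 ydir [0.004 0.999 0.051] r 520.6
tip [494.8 101.2 757.1] case -282.6 103.6 zax [ 0.559  0.04  -0.828]
```

apply_moves --moves '[0.008,0,0.024,0,0,0.008,0,0.024,0,0,0.006,0,0.018,0,0,0.005,0,0.014,0,0,0.005,0,0.014,0,0,0.005,0,0.014,0,0]'

```text
t: 37.0
tcp_pos: [524.2, 101.6, 774.1]
ee_rot: [3.077, 0.608, 3.102]
force: [0.4, -0.8, -0.1]
gripper_width: -0.3
grasp_force: 0.0
```

```bash
python3 st.py
```

```text
t 37.0 j [0.043 0.244 1.304 2.02  0.017 0.068] p [524.2 101.6 774.1] rpy [3.077 0.608 3.102] w -0.3 g 0.0 F [ 0.4 -0.8 -0.1]
tilt deg 35.0 dir 4.2 ydir [0.003 0.999 0.053] r 533.9
tip [508.2 100.4 797. ] case -269.3 101.8 zax [ 0.572  0.042 -0.819]
```

apply_moves --moves '[-0.03,0,0.05,0,0,-0.03,0,0.08,0,0,-0.03,0,0.09,0,0,0,0,0.1,0,0,0.01,0,0.1,0,0]'

```text
t: 37.62
tcp_pos: [466.2, 96.7, 846.7]
ee_rot: [3.052, 0.759, 3.087]
force: [-0.2, 0.3, 0.2]
gripper_width: 0.1
grasp_force: 0.0
```

```bash
python3 st.py
```

```text
t 37.625 j [0.025 0.13  1.343 2.021 0.034 0.058] p [466.2  96.7 846.7] rpy [3.052 0.759 3.087] w 0.1 g 0.0 F [-0.2  0.3  0.2]
tilt deg 43.7 dir 4.3 ydir [-0.007  0.998  0.065] r 476.1
tip [446.9  95.2 867. ] case -330.8 101.0 zax [ 0.689  0.052 -0.722]
```

Tilt is now 43.7°. I'll descend in front of the drawer.

apply_moves --moves '[0.009,-0.0155,-0.06,0,0,0.009,-0.0155,-0.115,0,0,0.009,-0.0155,-0.115,0,0,0.009,-0.0155,-0.115,0,0,0.009,-0.0155,-0.115,0,0,0.009,-0.0155,-0.115,0,0,0.009,-0.0155,-0.115,0,0,0.009,-0.0155,-0.115,0,0,0.009,-0.0155,-0.115,0,0,0.009,-0.0155,-0.115,0,0,0.009,-0.0155,-0.115,0,0,0.009,-0.0155,-0.1,0,0]'

```text
t: 39.12
tcp_pos: [519.2, 14.0, 267.8]
ee_rot: [3.053, 0.756, 3.087]
force: [0.9, -0.6, -1.4]
gripper_width: 0.0
grasp_force: 0.0
```

```bash
python3 st.py
```

```text
t 39.125 j [-0.278 -0.319 -0.93   0.232  0.24  -0.167] p [519.2  14.  267.8] rpy [3.053 0.756 3.087] w 0.0 g 0.0 F [ 0.9 -0.6 -1.4]
tilt deg 43.5 dir 4.3 ydir [-0.007  0.998  0.064] r 519.4
tip [500.   12.5 288.1] case -283.7 14.7 zax [ 0.687  0.051 -0.725]
```

apply_moves --moves '[0.016,-0.004,-0.09,0,0,0.016,-0.004,-0.09,0,0,0.016,-0.004,-0.09,0,0,0.016,-0.004,-0.09,0,0,0.016,-0.004,-0.09,0,0,0.01,-0.002,-0.06,0,0,0,0,0,0,0]'

```text
t: 40.0
tcp_pos: [563.0, 3.5, 10.9]
ee_rot: [3.051, 0.749, 3.086]
force: [0.0, -0.3, 0.6]
gripper_width: 0.1
grasp_force: 0.0
```

```bash
python3 st.py
```

```text
t 40.0 j [-0.272  0.5   -1.242 -0.894  0.236 -0.162] p [563.    3.5  10.9] rpy [3.051 0.749 3.086] w 0.1 g 0.0 F [ 0.  -0.3  0.6]
tilt deg 43.2 dir 4.4 ydir [-0.006  0.998  0.066] r 563.1
tip [543.9   2.   31.3] case -240.6 1.1 zax [ 0.682  0.053 -0.729]
```

apply_moves --moves '[0.016,0.001,-0.008,0,0,0.016,0.001,-0.008,0,0,0.016,0.001,0,0,0,0.016,0.001,0,0,0,0.016,0.001,0,0,0,0.016,0.001,0,0,0,0.016,0.001,0,0,0,0.016,0.001,0,0,0]'

```text
t: 41.0
tcp_pos: [628.8, 7.5, 6.1]
ee_rot: [3.052, 0.754, 3.087]
force: [-2.4, 0.9, 1.1]
gripper_width: 0.1
grasp_force: 1.3
```

```bash
python3 st.py
```

```text
t 41.0 j [-0.216  0.537 -1.082 -0.786  0.199 -0.12 ] p [628.8   7.5   6.1] rpy [3.052 0.754 3.087] w 0.1 g 1.3 F [-2.4  0.9  1.1]
tilt deg 43.5 dir 4.3 ydir [-0.007  0.998  0.065] r 628.8
tip [609.6   6.   26.4] case -174.8 0.4 zax [ 0.686  0.052 -0.726]
```

apply_moves --moves '[0.016,0.0011,0,0,0,0.016,0.0011,0,0,0,0.016,0.0011,0,0,0,0.016,0.0011,0,0,0,0.016,0.0011,0,0,0,0.016,0.0011,0,0,0,0.016,0.0011,0,0,0,0.016,0.0011,0,0,0]'

```text
t: 42.0
tcp_pos: [692.9, 11.7, 6.2]
ee_rot: [3.053, 0.755, 3.087]
force: [-3.4, 2.9, -0.6]
gripper_width: 0.1
grasp_force: 1.2
```

```bash
python3 st.py
```

```text
t 42.0 j [-0.175  0.571 -0.918 -0.662  0.171 -0.089] p [692.9  11.7   6.2] rpy [3.053 0.755 3.087] w 0.1 g 1.2 F [-3.4  2.9 -0.6]
tilt deg 43.5 dir 4.3 ydir [-0.007  0.998  0.065] r 693.0
tip [673.7  10.3  26.5] case -110.5 0.1 zax [ 0.686  0.052 -0.726]
```

About 20 mm remain, so slower steps.

apply_moves --moves '[0.008,0.0006,0,0,0,0.008,0.0006,0,0,0,0.008,0.0006,0,0,0,0.006,0.0004,0,0,0]'

```text
t: 42.5
tcp_pos: [706.4, 12.7, 5.7]
ee_rot: [3.053, 0.753, 3.087]
force: [-28.5, -2.7, 22.3]
gripper_width: -0.0
grasp_force: 14.1
```

```bash
python3 st.py
```

```text
t 42.5 j [-0.168  0.58  -0.882 -0.634  0.166 -0.084] p [706.4  12.7   5.7] rpy [3.053 0.753 3.087] w -0.0 g 14.1 F [-28.5  -2.7  22.3]
tilt deg 43.4 dir 4.3 ydir [-0.006  0.998  0.065] r 706.6
tip [687.3  11.3  26.1] case -97.0 0.2 zax [ 0.685  0.051 -0.727]
```

The force rose to 28 N, so it has reached a stop. I'll back off and verify with the cameras.

apply_moves --moves '[-0.01,-0.0007,0,0,0,-0.03,-0.002,0,0,0,-0.06,-0.004,0,0,0,-0.08,-0.006,0,0,0,-0.08,-0.006,0.02,0,0,-0.05,-0.003,0.08,0,0,-0.03,-0.001,0.08,0,0]'

```text
t: 43.38
tcp_pos: [535.9, 1.3, 96.1]
ee_rot: [3.052, 0.753, 3.086]
force: [-0.1, 0.5, 0.8]
gripper_width: -0.1
grasp_force: 0.0
```

```bash
python3 st.py
python3 - <<'E'
from h import *
np.set_printoptions(precision=1,suppress=True)
w=optics.camera("wrist"); s=optics.camera("scene"); t=optics.camera("top")
c,sn=np.cos(.071),np.sin(.071)
cs=lambda p:np.array([c*(p[0]-784)+sn*(p[1]-18),-sn*(p[0]-784)+c*(p[1]-18)])
wd=lambda x,y,z:(784+c*x-sn*y,18+sn*x+c*y,z)
# knobs: brass blobs
for n,cam in (("w",w),("s",s),("t",t)):
    h=cv2.cvtColor(cam["img"],cv2.COLOR_RGB2HSV); m=((h[...,0]>17)&(h[...,0]<32)&(h[...,1]>110)&(h[...,2]>90)).astype(np.uint8)
    N,_,st,ce=cv2.connectedComponentsWithStats(m)
    print(n,"exp knob home",[np.array(proj(cam,wd(-91,y,31))) for y in (120,-120)])
    for i in range(1,N):
        if st[i,4]>12: print("  ",st[i,4],ce[i],"case@31",cs(onz(cam,*ce[i],31)))
E
```

```text
t 43.375 j [-0.304  0.133 -1.22  -0.503  0.257 -0.187] p [535.9   1.3  96.1] rpy [3.052 0.753 3.086] w -0.1 g 0.0 F [-0.1  0.5  0.8]
tilt deg 43.4 dir 4.3 ydir [-0.006  0.998  0.065] r 535.9
tip [ 5.167e+02 -2.000e-01  1.164e+02] case -267.9 0.8 zax [ 0.685  0.051 -0.727]
w exp knob home [array([449. , 278.8]), array([199.3, 300.1])]
   400 [456.  276.7] case@31 [-94.7 125.6]
   387 [198.4 299.2] case@31 [ -93.5 -120. ]
s exp knob home [array([395.1, 239.3]), array([300.4, 299.7])]
   20 [298.5 290.6] case@31 [-109.4 -110.1]
   269 [151.4 362.7] case@31 [-141.1 -375.2]
   214 [130.1 368.9] case@31 [-151.9 -405.2]
   660 [149.4 404.4] case@31 [ -79.2 -406. ]
t exp knob home [array([261.3, 207.9]), array([358.6, 199.1])]
   109 [467.9 190.9] case@31 [ -95.1 -390.8]
   97 [476.2 191.5] case@31 [ -98.7 -410.8]
   193 [469.2 218.7] case@31 [-165.2 -383.7]
```

Both knobs measure at case x of about -94, which matches the drawer being home, and the push met a firm stop. The robot is clear of everything, so I'm handing in.

```bash
python3 -c "
from workcell import order; print(order.hand_in())"
```

```text
the job is handed in; nothing more can be done
None
```

I handed the job in at about 43 s: both seals are in the wide compartment, both blocks are in the narrow one, and the drawer is home against a firm stop (about 36 N on the last push). One brief wrist force reading of about 145 N, when joint 4 hit its stop at speed, was over the 120 N limit and may count as a failure.

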